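# Fetch the parts basket from the dip tank with the hook rod

### The arm

A 7-joint arm with a two-finger parallel gripper is mounted at the origin on the work surface. World frame = base frame: x ahead of the robot, y to its left, z up, the work surface at z = 0. Lengths are in mm, angles in rad, forces in N, time in s.
With the tool pointing down it reaches from about 400 to 875 mm from the base axis. Payload 4.4 kg.
Tool frame: the origin (TCP) lies between the finger pads; the fingertips stand 11 mm ahead of it and the grasp point (between the pads) lies 8 mm behind it; y points along the fingers, x is the direction in which the jaws open and shut, and the axes are right-handed (so a half turn about y gives the same grasp; the last joint's range is limited). The gripper opens to 85 mm and grips with 20 to 120 N. Pads are 22 mm wide; open, the fingers measure 114 mm over their backs; the gripper's body (76 mm by 85 mm) begins 54 mm behind the grasp point. The pads swing forward as they close: fully open they stand 13 mm farther back than shut.
Start: joints at [1.081, 0.628, 0.038, 1.517, -0.027, 0.996, -0.02], TCP at [267.325, -592.499, 242.313] pointing down, gripper open.
Joint ranges: [-3.06, 3.06], [-0.37, 2.12], [-1.25, 1.32], [0.18, 2.47], [-1.1, 4.24], [0.23, 1.98], [-2.94, 2.94]. Speed limits (rad/s): [2.57, 2.57, 3.14, 3.14, 3.14, 3.14, 3.14].

### API

Orientations are given as [roll, pitch, yaw] about the fixed x, y, z axes, in that order (R = Rz(yaw) Ry(pitch) Rx(roll)).
In Python, from cell import * gives the robot as it stands.
- The arm moves only by the shell command python3 -m jog 'ROWS'. ROWS is JSON, a list of rows, each an object of numbers: "x", "y", "z": the shift along the tool's x, y, z in mm; "ax", "ay", "az": the turn, a rotation vector about the tool's x, y, z in rad; "grip": the finger opening in mm, from 0 to 85.4. In form: [{"x": .., "y": .., "z": .., "ax": .., "ay": .., "az": .., "grip": ..}, ...]. A call has 1 to 5 rows; each row is the pose to reach, as a shift and turn from the pose commanded when the call began, along the tool's axes at that moment; what a row does not reach only later rows make up. A row lasts 1/10 s, in which the tool goes at most 50 mm and 8.59 degrees, less where a joint would pass 70% of its speed; a pose out of reach is approached as far as the arm can. A call with a gripper value outside its range is refused whole. The fingers move at their own pace and stop on an object; the grip force is fixed at half the most. Time passes only in rows, so rows that repeat a pose let the fingers close. It gives the time, the measured TCP pose, the force and the opening at its end, in the units of the state.
- read_state(): the state, without advancing time (a new reading comes with each control period).
- get_image(name): name is "scene" or "top" or "wrist"; returns a dict with "color" (480x640x3 uint8, red, green, blue), "vfov" (degrees; the focal length in pixels is half the picture's height over the tangent of half this angle, whatever the lens; pixels are square), "cx", "cy" (the principal point, pixels), "camera_from_world" (4x4, takes a point from world to camera coordinates). Camera axes: x right, y down, z forward; pixel columns grow to the right and rows downward; lengths in mm; the calibration is good to about 2 mm. A picture is of the moment at which its call begins. There is no depth.
- finish_job(): hands the job in, once; it reports no verdict.
The state is a dict: "clock": time; "qpos": joint angles; "qd": joint speeds; "tau": joint torques, N m; "eef_pos": TCP position; "tool_rot": TCP orientation; "force": force on the tool from outside, world axes, zero at the start; "torque": the same for the moment, N m; "width": finger opening in mm.
Only numpy, scipy, OpenCV 4.12 (cv2) and the standard library are available. Lean on these libraries where they do the work, as an engineer would, in place of code of your own. Each camera call takes 0.05 s, during which the arm holds its last target.

### The job

Take the hook rod from its fork, use it to lift the basket of bushings by its yellow bail out of the deep dip tank, and set the basket down gently, level and centred on the blue draining stand. Then unhook the rod and hang it back upright in its fork, leaving the basket on the stand. Never touch the basket with the gripper, do not tip or fling it, and leave the bottle, wrench and tray where they are.

Things in the scene. Friction and masses are not known exactly. Their poses are not given: they have to be found in the camera images.
- tank: Green open-topped drained dip tank, fixed, 152 (x) x 142 (y) x 175 mm high; cavity 140 (x) x 130 (y) mm. Inside, along the two y walls, run 17 mm wide ledges, tops 40 mm above the bench. Dark rim trim (8 mm out) and the drain tap on the -x side are look only. Origin: centre of the underside, z up.
- tank_mouth (a point): Centre of the tank's mouth, at rim height, 175 mm above the bench; axes as the tank.
- basket: Loose steel basket, 0.25 to 0.46 kg, with brass bushings fixed in it below its rim: tray 80 x 80 x 28 mm, flat underside, 60 mm long tabs on its +y and -y sides (116 mm overall, undersides 24 mm above the origin) by which it hangs on the tank's ledges, about centred in the cavity and aligned with it. A rigid yellow bail stands over it. Origin: centre of the underside, z up.
- bail_top (a point): Centre line of the bail's 8 mm round bar at its peak, over the basket's middle, 78 mm above the basket's underside, 50 mm above the tray's rim. Axes as the basket. The bail lies in the y-z plane: it slopes down 14 mm to y = -32 and +32 mm, then steeply to the tray's sides, so a hook passes under it along +x or -x.
- holder: Grey rod holder, fixed: foot 130 x 100 x 12 mm (x = -35 to +95), 22 mm post at x = +66 mm, and a level fork 12 mm thick with its top, the highest part, 130 mm above the bench. Slot 20 mm wide along x, open at its -x end; prongs 18 mm wide, from x = -40 to +50 mm. Origin: on the bench under the seat point; z up, x along the slot away from the open end.
- fork_seat (a point): Point on the middle line of the slot at the height of the fork's top, 40 mm in from the open end: the rod's collar rests here.
- hook_rod: Loose hook rod, 0.16 kg, hanging upright in the fork by its black collar (44 mm wide, 6 mm thick). Above it a red grip block 26 x 26 mm, 55 mm high, sides along the rod's x and y; below it an 8 mm round steel rod ending in a J-hook that opens upward, its tip towards the rod's +x. Lowest point 100 mm below the origin. Origin: on the rod's axis at the collar's underside; z up.
- hook_cup (a point): Bar's centre line at the bottom of the hook's cup: 14 mm along +x and 96 mm below the rod's origin. The tip stands at x = 28 mm; its top is 26 mm above this point. A bail lying in the cup has its centre line about 8 mm above this point.
- hook_grip (a point): Point in the red grip block on the rod's axis, 41 mm above the rod's origin: a good place to grip, from above, across either pair of faces.
- stand: Draining stand fixed to the bench: a round blue plate 90 mm across and 8 mm thick, flat top 70 mm above the bench, on a short column and a 110 mm round foot. Origin: centre of the underside.
- stand_top (a point): Centre of the blue plate's top face; the basket's underside rests here, at any yaw.
- bottle: Bystander: amber bottle 60 mm across, 150 mm high. Origin: centre of the underside.
- wrench: Bystander: steel wrench lying on the bench. Origin: its underside, about the middle.
- tray: Bystander: grey open tray 100 x 140 x 40 mm. Origin: centre of the underside.
Mind the look-alikes: they are no part of the job. What is shaped like the tank but orange or purple is not meant.

How it is judged:
By the outcome, as a careful person would: the job done as asked, in the order asked, and still so for the second after the job is handed in, with the robot touching nothing.
It also fails if it takes over 72 s, if anything falls off the work surface, if the arm or the gripper's body presses on something with over 40 N, if the wrist force passes 120 N, or if a joint passes its speed limit or range.

## Working session

There is one attempt and no reset: what is moved stays moved. The work goes in short steps, Python scripts to look and compute and a shell command to move; the robot and the scene stay as the last step left them, time stands still between calls to the robot, and variables do not carry over. Pictures are saved under pics/ and viewed, and the job is handed in when it is done.

```bash
mkdir -p pics; ls; python3 - <<'E'
from cell import *
import cv2,json
s=read_state();print(s)
for n in ["scene","top","wrist"]:
    d=get_image(n);cv2.imwrite(f"pics/{n}0.png",d["color"][:,:,::-1]);print(n,d["vfov"],d["cx"],d["cy"],d["camera_from_world"].tolist() if hasattr(d["camera_from_world"],'tolist') else d["camera_from_world"])
E
```

```text
pics
{'clock': 0.0, 'qpos': array([ 1.08121373,  0.62934818,  0.03840969,  1.518365  , -0.02703834,
        0.99630618, -0.02001937]), 'qd': array([-8.92026755e-05, -2.14802740e-03,  5.41842729e-04, -2.08697607e-04,
        6.22969980e-04,  2.11639691e-04, -4.46177778e-04]), 'tau': array([ 3.30866433e-04, -5.63388205e+01,  1.22593705e+00, -1.93443131e+01,
        1.08142468e-02,  1.04474032e-02,  6.90849788e-06]), 'eef_pos': array([ 267.09168694, -591.92414061,  241.38810276]), 'tool_rot': array([-1.57077062,  0.00191043, -1.14702777]), 'force': array([-0.12235106, -0.14046358,  0.09643998]), 'torque': array([0.00336009, 0.01470212, 0.02471645]), 'width': 85.05977607449323}
scene 44.46398381070003 315.589645444943 246.32072243196487 [[-0.23161703712253542, 0.9726888496648955, -0.015164097472632495, 114.43241045563411], [0.5631315205682896, 0.12134979020328215, -0.8174087832657937, -173.99675312032005], [-0.793244249053861, -0.19786518176576912, -0.5758584298139388, 1866.8723511814073], [0.0, 0.0, 0.0, 1.0]]
top 56.47317433330167 317.82102403735144 240.96883456998003 [[-0.023733889654855723, -0.9997181307876888, 0.0006012122925559813, 24.451435998848186], [-0.9930542152600375, 0.023506353744722458, -0.11528563174957725, 525.0010555372687], [0.11523900397054068, -0.003333212864123663, -0.9933322010565651, 1131.92427919914], [0.0, 0.0, 0.0, 1.0]]
wrist 71.44379137511699 318.4778722882648 238.11403375233544 [[0.4117471588841392, -0.9112954646588748, -0.002203007718326121, -648.0127561360998], [-0.8688968960736897, -0.3933168971438049, 0.30053286411751984, -38.69948530233117], [-0.27474071621139334, -0.12182936638322173, -0.953768915588213, 379.0985912954427], [0.0, 0.0, 0.0, 1.0]]
```

View pics/scene0.png

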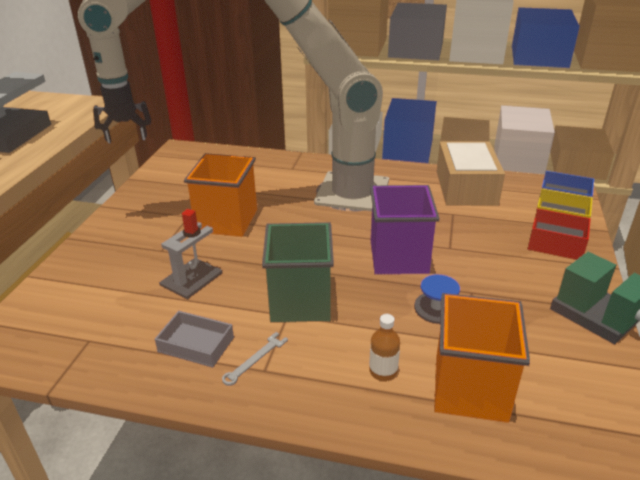

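View pics/top0.png

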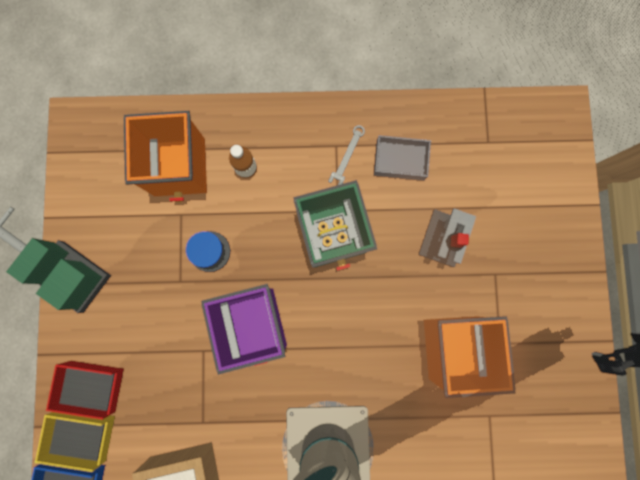

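View pics/wrist0.png

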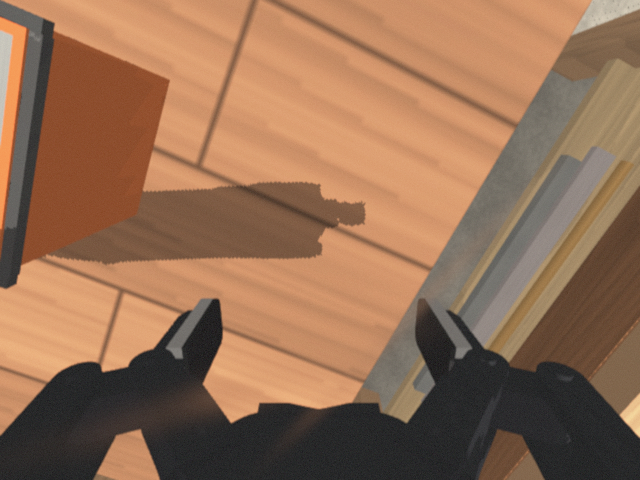

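```bash
cat > h.py <<'E'
import numpy as np,cv2,math
def cam(d):
    f=240/math.tan(math.radians(d["vfov"])/2);return f,d["cx"],d["cy"],np.array(d["camera_from_world"])
def ray(d,u,v,z):
    f,cx,cy,T=cam(d);R=T[:3,:3];t=T[:3,3];o=-R.T@t
    w=R.T@np.array([(u-cx)/f,(v-cy)/f,1]);return o+w*(z-o[2])/w[2]
def proj(d,p):
    f,cx,cy,T=cam(d);q=T[:3,:3]@np.array(p)+T[:3,3];return np.array([cx+f*q[0]/q[2],cy+f*q[1]/q[2]])
def tri(obs):
    A=[];b=[]
    for d,u,v in obs:
        f,cx,cy,T=cam(d);R=T[:3,:3];o=-R.T@T[:3,3];w=R.T@np.array([(u-cx)/f,(v-cy)/f,1]);w/=np.linalg.norm(w)
        P=np.eye(3)-np.outer(w,w);A.append(P);b.append(P@o)
    return np.linalg.lstsq(np.vstack(A),np.hstack(b),rcond=None)[0]
E
python3 - <<'E'
from cell import *
from h import *
out=[]
d=get_image("top");s=get_image("scene")
c=d["color"];hsv=cv2.cvtColor(c,cv2.COLOR_RGB2HSV)
def blobs(hsv,lo,hi,roi):
    m=cv2.inRange(hsv,lo,hi);k=np.zeros_like(m);x0,y0,x1,y1=roi;k[y0:y1,x0:x1]=m[y0:y1,x0:x1]
    cs,_=cv2.findContours(k,cv2.RETR_EXTERNAL,cv2.CHAIN_APPROX_NONE);return max(cs,key=cv2.contourArea),k
b,_=blobs(hsv,(100,120,60),(125,255,255),(170,210,245,290));e=cv2.fitEllipse(b);print("stand",e,ray(d,*e[0],70))
r,_=blobs(hsv,(0,150,80),(8,255,255),(440,215,480,260));print("red",cv2.boundingRect(r),cv2.minAreaRect(r))
r2,_=blobs(hsv,(172,150,80),(180,255,255),(440,215,480,260)) if 0 else (r,0)
hs=cv2.cvtColor(s["color"],cv2.COLOR_RGB2HSV)
b2,_=blobs(hs,(100,120,60),(125,255,255),(410,270,470,310));e2=cv2.fitEllipse(b2);print("stand scene",e2,ray(s,*e2[0],70))
r3,_=blobs(hs,(0,150,80),(8,255,255),(170,200,210,245));print("red scene",cv2.boundingRect(r3),cv2.minAreaRect(r3))
def crop(im,x0,y0,x1,y1,k):return cv2.resize(im[y0:y1,x0:x1,::-1],None,fx=k,fy=k,interpolation=cv2.INTER_CUBIC)
cv2.imwrite("pics/a.png",crop(c,285,170,385,275,5.5));cv2.imwrite("pics/b.png",crop(c,410,195,490,275,7))
cv2.imwrite("pics/c.png",crop(s["color"],150,195,240,300,5.5))
E
```

```text
stand ((204.0424346923828, 249.35467529296875), (34.03426742553711, 34.665687561035156), 50.095481872558594) [506.4338549  297.63519891  70.        ]
red (451, 233, 18, 15) ((459.5, 240.0), (14.0, 17.0), 90.0)
stand scene ((438.8697814941406, 286.13677978515625), (21.402870178222656, 36.59233856201172), 91.0358657836914) [510.22731673 299.0744571   70.        ]
red scene (182, 208, 16, 26) ((189.3099822998047, 220.66998291015625), (25.73868751525879, 13.435029029846191), 81.8698959350586)
```

View pics/a.png

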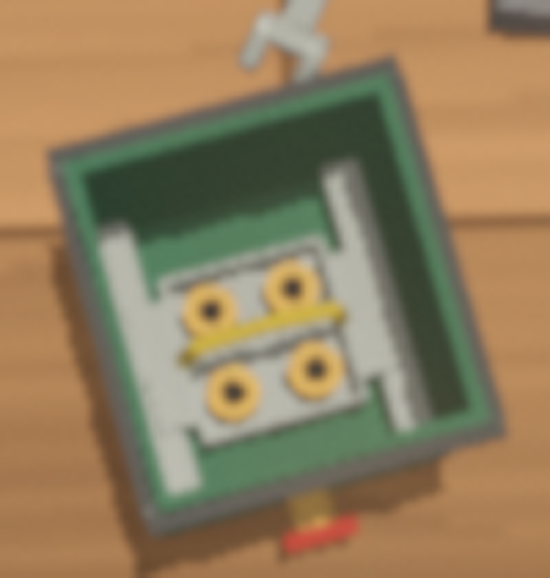

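View pics/b.png

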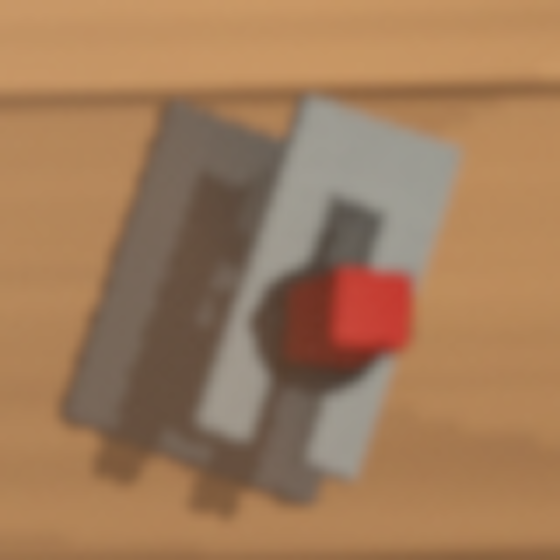

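View pics/c.png

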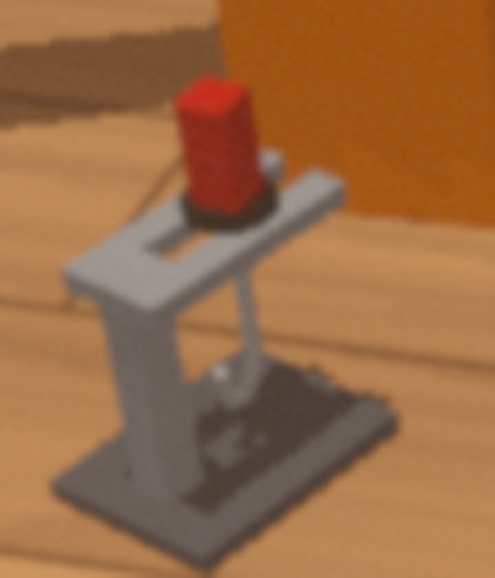

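```bash
python3 - <<'E'
from cell import *
from h import *
d=get_image("top");s=get_image("scene")
A=lambda x,y:(285+(x+.5)/5.5-.5,170+(y+.5)/5.5-.5)
B=lambda x,y:(410+(x+.5)/7-.5,195+(y+.5)/7-.5)
C=lambda x,y:(150+(x+.5)/5.5-.5,195+(y+.5)/5.5-.5)
rim=[ray(d,*A(*p),175)[:2] for p in [(50,155),(393,60),(505,433),(152,530)]]
print("rim",np.round(rim,1).tolist(),np.mean(rim,0),[np.round(np.linalg.norm(rim[i]-rim[i-1]),1) for i in range(4)])
print([np.degrees(np.arctan2(*(rim[i]-rim[i-1])[::-1])) for i in range(4)])
# bail ends: at bail_top-14 ; basket z on ledge 40-24=16
b1=ray(d,*A(188,357),16+64);b2=ray(d,*A(341,314),16+64);print("bail",b1,b2,(b1+b2)/2,np.degrees(np.arctan2(*(b1-b2)[1::-1])))
bu=[ray(d,*A(*p),40)[:2] for p in [(212,310),(292,289),(234,391),(316,370)]];print("bush",np.mean(bu,0))
fk=[ray(d,*B(*p),130)[:2] for p in [(308,95),(460,150),(357,480),(195,420)]];print("fork",np.round(fk,1).tolist(),[round(np.linalg.norm(fk[i]-fk[i-1]),1) for i in range(4)],[round(np.degrees(np.arctan2(*(fk[i]-fk[i-1])[::-1])),1) for i in range(4)])
rt=[ray(d,*B(*p),191)[:2] for p in [(335,268),(410,271),(409,347),(331,346)]];print("red",np.mean(rt,0),[round(np.linalg.norm(rt[i]-rt[i-1]),1) for i in range(4)],[round(np.degrees(np.arctan2(*(rt[i]-rt[i-1])[::-1])),1) for i in range(4)])
ts=[C(*p) for p in [(178,92),(212,75),(250,88),(215,108)]];print("red scene",np.mean([ray(s,*p,191) for p in ts],0),"tri",tri([(d,*np.mean([B(*p) for p in [(335,268),(410,271),(409,347),(331,346)]],0)),(s,*np.mean(ts,0))]))
o=np.append(np.mean(rt,0),130)
for k in range(4):
    y=np.radians(k*90-2)
    X=np.array([math.cos(y),math.sin(y),0])
    f=lambda p:np.round((proj(s,p)+.5-[150,195])*5.5).tolist()
    print(k,"org",f(o),"cup",f(o+14*X-[0,0,96]),"tiptop",f(o+28*X-[0,0,70]))
E
```

```text
rim [[610.0, 65.6], [647.2, -79.2], [488.7, -120.1], [452.1, 26.5]] [549.5071721  -26.79446637] [np.float64(162.6), np.float64(149.5), np.float64(163.7), np.float64(151.1)]
[np.float64(13.930111997397914), np.float64(-75.57836275676806), np.float64(-165.51872976657734), np.float64(104.01603896955712)]
bail [535.84847908   9.41177029  80.        ] [553.89465485 -60.53734719  80.        ] [544.87156697 -25.56278845  80.        ] 104.46629342117693
bush [548.33051417 -26.49700203]
fork [[585.4, -314.9], [565.1, -365.7], [453.2, -323.6], [474.7, -270.1]] [np.float64(119.3), np.float64(54.7), np.float64(119.6), np.float64(57.8)] [np.float64(-22.0), np.float64(-111.8), np.float64(159.4), np.float64(68.0)]
red [ 504.54341052 -311.91354789] [np.float64(25.2), np.float64(24.0), np.float64(24.5), np.float64(24.9)] [np.float64(-6.3), np.float64(-93.7), np.float64(175.7), np.float64(87.9)]
red scene [ 501.92706029 -311.31660248  191.        ] tri [ 504.16277871 -310.77226238  192.56420861]
0 org [230.0, 210.0] cup [245.0, 398.0] tiptop [224.0, 370.0]
1 org [230.0, 210.0] cup [285.0, 385.0] tiptop [306.0, 344.0]
2 org [230.0, 210.0] cup [270.0, 363.0] tiptop [276.0, 301.0]
3 org [230.0, 210.0] cup [230.0, 376.0] tiptop [195.0, 327.0]
```

```bash
cat >> h.py <<'E'
from scipy.spatial.transform import Rotation as Ro
def TR(s): return Ro.from_euler('xyz',s["tool_rot"])
def goal(s,pos,yaw_deg):
    """yaw_deg = world direction of tool x, tool y down"""
    R=TR(s);G=Ro.from_euler('xyz',[-np.pi/2,0,math.radians(yaw_deg)])
    d=R.inv().apply(np.array(pos)-s["eef_pos"]);r=(R.inv()*G).as_rotvec()
    print("clk %.2f"%s["clock"],"at",np.round(s["eef_pos"],1),"yaw %.2f"%np.degrees(s["tool_rot"][2]),"F",np.round(s["force"],1),"w %.1f"%s["width"])
    print("  shift",np.round(d,1),"rot",np.round(r,3))
E
python3 - <<'E'
from cell import *
from h import *
s=read_state();d=get_image("wrist");T=np.array(d["camera_from_world"]);o=-T[:3,:3].T@T[:3,3]
print(TR(s).inv().apply(o-s["eef_pos"]), "fwd in tool",TR(s).inv().apply(T[2,:3]),"camx",TR(s).inv().apply(T[0,:3]))
print(proj(d,s["eef_pos"]))
t=get_image("top")
for p in [(440,322),(508,318),(515,392),(205,300),(268,287),(285,357),(214,371)]: print(p,np.round(ray(t,*p,175),0))
print("bottle",ray(t,236,152,150))
goal(s,[500,-311,330],-94)
E
```

```text
[  -0.90369366 -130.29409334   77.35653849] fwd in tool [-3.00595193e-04  9.53773160e-01 -3.00527318e-01] camx [9.99999703e-01 4.99902595e-04 5.86298029e-04]
[320.56701606 316.44347659]
(440, 322) [ 320. -255.  175.]
(508, 318) [ 326. -408.  175.]
(515, 392) [ 166. -411.  175.]
(205, 300) [382. 268. 175.]
(268, 287) [407. 127. 175.]
(285, 357) [252.  91. 175.]
(214, 371) [226. 248. 175.]
bottle [729.82114879 202.50579505 150.        ]
clk 0.35 at [ 267.3 -592.4  242.1] yaw -65.72 F [-0.7 -0.5 -0.4] w 85.3
  shift [-160.8  -87.8  327.8] rot [ 0.     0.494 -0.   ]
```

```bash
python3 -m jog '[{"x":-15,"y":-40,"z":20,"ay":0.1},{"x":-35,"y":-70,"z":60,"ay":0.24},{"x":-55,"y":-88,"z":103,"ay":0.37},{"x":-76,"y":-88,"z":148,"ay":0.494},{"x":-97,"y":-88,"z":193,"ay":0.494}]'; python3 - <<'E'
from cell import *
from h import *
goal(read_state(),[500,-311,330],-94)
E
```

```text
clk 0.45 at [ 267.3 -592.4  242.2] yaw -65.72 F [-0.4 -0.6  0.2] w 85.4
  shift [-160.9  -87.7  327.8] rot [-0.     0.494 -0.   ]$[0]: bad value
```

```bash
python3 -m jog '[{"x":-15,"y":-40,"z":20,"ax":0,"ay":0.1,"az":0,"grip":85},{"x":-35,"y":-70,"z":60,"ax":0,"ay":0.24,"az":0,"grip":85},{"x":-55,"y":-88,"z":103,"ax":0,"ay":0.37,"az":0,"grip":85},{"x":-76,"y":-88,"z":148,"ax":0,"ay":0.494,"az":0,"grip":85},{"x":-97,"y":-88,"z":193,"ax":0,"ay":0.494,"az":0,"grip":85}]'; python3 - <<'E'
from cell import *
from h import *
goal(read_state(),[500,-311,330],-94)
E
```

```text
clock: 0.95
eef_pos: [402.4, -426.2, 331.5]
tool_rot: [-1.569, -0.002, -1.644]
force: [0.8, 0.3, 0.1]
width: 85.2
clk 0.95 at [ 402.4 -426.2  331.5] yaw -94.21 F [0.8 0.3 0.1] w 85.2
  shift [-122.1    1.5   88.9] rot [-0.002 -0.004  0.002]
```

```bash
python3 -m jog '[{"x":-40,"y":0,"z":29,"ax":0,"ay":0,"az":0,"grip":85},{"x":-80,"y":0,"z":58,"ax":0,"ay":0,"az":0,"grip":85},{"x":-122,"y":0,"z":89,"ax":0,"ay":0,"az":0,"grip":85},{"x":-122,"y":0,"z":89,"ax":0,"ay":0,"az":0,"grip":85}]'; python3 - <<'E'
from cell import *
from h import *
s=read_state();goal(s,[500,-311,330],-94)
d=get_image("wrist");cv2.imwrite("pics/w1.png",d["color"][:,:,::-1])
E
```

```text
clock: 1.35
eef_pos: [504.4, -303.5, 330.1]
tool_rot: [-1.567, 0.005, -1.628]
force: [0.1, -0.0, 0.3]
width: 85.1
clk 1.35 at [ 504.4 -303.5  330.1] yaw -93.29 F [ 0.1 -0.   0.3] w 85.1
  shift [ 7.7  0.1 -3.9] rot [-0.003  0.012 -0.005]
```

View pics/w1.png

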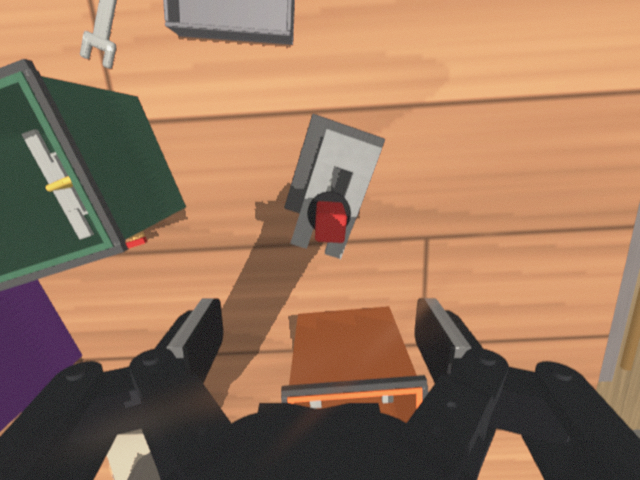

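```bash
python3 - <<'E'
from cell import *
from h import *
s=read_state();goal(s,[500,-311,330],-94)
d=get_image("wrist");c=d["color"]
cv2.imwrite("pics/w2.png",cv2.resize(c[100:280,260:410,::-1],None,fx=4,fy=4,interpolation=cv2.INTER_CUBIC))
print(proj(d,[504,-311,191]),proj(d,[504,-311,130]))
np.save("d.npy",d,allow_pickle=True)
E
```

```text
clk 1.40 at [ 501.8 -307.1  330.1] yaw -93.52 F [-0.7  0.3  0. ] w 85.2
  shift [ 4.   0.1 -1.5] rot [-0.001  0.008 -0.002]
[324.62212979 226.27362393] [323.72516195 210.25714325]
```

View pics/w2.png

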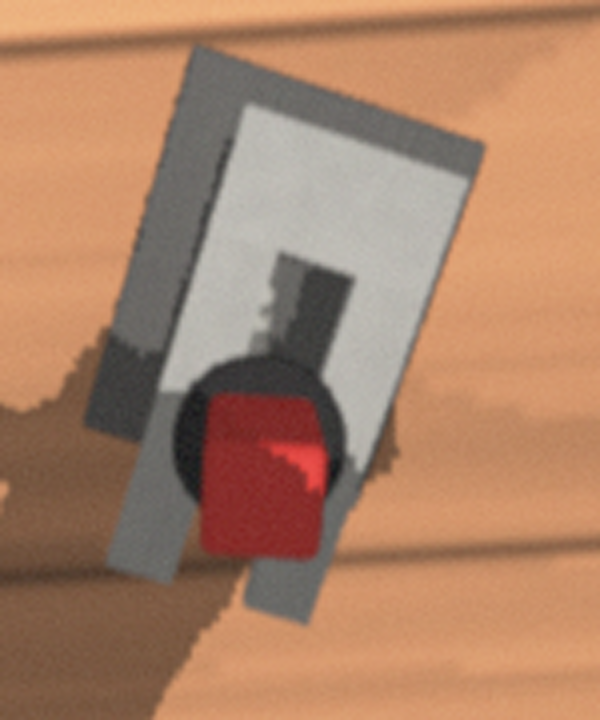

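```bash
python3 - <<'E'
from h import *
d=np.load("d.npy",allow_pickle=True).item()
P=lambda x,y:(260+(x+.5)/4-.5,100+(y+.5)/4-.5)
W=lambda x,y,z:ray(d,*P(x,y),z)[:2]
rt=[W(*p,191) for p in [(205,443),(327,447),(318,560),(200,553)]];print("red",np.mean(rt,0),[round(np.degrees(np.arctan2(*(rt[i]-rt[i-1])[::-1])),1) for i in range(4)])
print("collar",W(260,435,136))
fk=[W(*p,130) for p in [(245,103),(470,180),(308,625),(107,567)]]
print(np.round(fk,1).tolist(),[round(np.linalg.norm(fk[i]-fk[i-1]),1) for i in range(4)],[round(np.degrees(np.arctan2(*(fk[i]-fk[i-1])[::-1])),1) for i in range(4)])
oe=(fk[2]+fk[3])/2;a=((fk[0]+fk[1])-(fk[2]+fk[3]));yaw=math.atan2(a[1],a[0]);print("yaw",np.degrees(yaw),"seat",oe+40*np.array([math.cos(yaw),math.sin(yaw)]))
E
```

```text
red [ 505.07650983 -311.58246213] [np.float64(-6.4), np.float64(-95.4), np.float64(173.2), np.float64(83.0)]
collar [ 507.1984956  -311.99954942]
[[585.4, -312.9], [564.8, -365.4], [454.1, -321.8], [473.3, -270.3]] [np.float64(119.9), np.float64(56.4), np.float64(119.0), np.float64(55.0)] [np.float64(-20.8), np.float64(-111.4), np.float64(158.5), np.float64(69.5)]
yaw -21.149868679888264 seat [ 500.99030108 -310.50111211]
```

```bash
python3 - <<'E'
from cell import *
from h import *
goal(read_state(),[505,-311.6,164],-95.5)
E
```

```text
clk 1.45 at [ 499.5 -310.2  330.2] yaw -93.78 F [-1.1 -0.2  0.3] w 84.9
  shift [  1.1 166.2   5.6] rot [ 0.    0.03 -0.  ]
```

```bash
python3 -m jog '[{"x":1,"y":40,"z":5.5,"ax":0,"ay":0.03,"az":0,"grip":85},{"x":1,"y":80,"z":5.5,"ax":0,"ay":0.03,"az":0,"grip":85},{"x":1,"y":96,"z":5.5,"ax":0,"ay":0.03,"az":0,"grip":85},{"x":1,"y":96,"z":5.5,"ax":0,"ay":0.03,"az":0,"grip":85},{"x":1,"y":96,"z":5.5,"ax":0,"ay":0.03,"az":0,"grip":85}]'; python3 - <<'E'
from cell import *
from h import *
goal(read_state(),[505,-311.6,164],-95.5)
E
```

```text
clock: 1.95
eef_pos: [503.3, -315.0, 234.9]
tool_rot: [-1.57, -0.001, -1.673]
force: [1.2, 0.2, 0.4]
width: 85.3
clk 1.95 at [ 503.3 -315.   234.9] yaw -95.88 F [1.2 0.2 0.4] w 85.3
  shift [-3.7 70.9  1.4] rot [-0.    -0.007  0.001]
```

```bash
python3 -m jog '[{"x":-2,"y":25,"z":1,"ax":0,"ay":0,"az":0,"grip":85},{"x":-3.5,"y":50,"z":1,"ax":0,"ay":-0.007,"az":0,"grip":85},{"x":-3.5,"y":68,"z":1,"ax":0,"ay":-0.007,"az":0,"grip":85},{"x":-3.5,"y":71,"z":1,"ax":0,"ay":-0.007,"az":0,"grip":85},{"x":-3.5,"y":71,"z":1,"ax":0,"ay":-0.007,"az":0,"grip":85}]'; python3 - <<'E'
from cell import *
from h import *
goal(read_state(),[505,-311.6,164],-95.5)
E
```

```text
clock: 2.45
eef_pos: [505.6, -310.9, 164.5]
tool_rot: [-1.569, -0.001, -1.665]
force: [0.3, -0.1, -0.0]
width: 85.1
clk 2.45 at [ 505.6 -310.9  164.5] yaw -95.38 F [ 0.3 -0.1 -0. ] w 85.1
  shift [ 0.8  0.5 -0.5] rot [-0.001  0.002  0.001]
```

```bash
python3 -m jog '[{"x":0.8,"y":0,"z":0,"ax":0,"ay":0,"az":0,"grip":0},{"x":0.8,"y":0,"z":0,"ax":0,"ay":0,"az":0,"grip":0},{"x":0.8,"y":0,"z":0,"ax":0,"ay":0,"az":0,"grip":0},{"x":0.8,"y":0,"z":0,"ax":0,"ay":0,"az":0,"grip":0},{"x":0.8,"y":0,"z":0,"ax":0,"ay":0,"az":0,"grip":0}]'; python3 -m jog '[{"x":0,"y":0,"z":0,"ax":0,"ay":0,"az":0,"grip":0},{"x":0,"y":0,"z":0,"ax":0,"ay":0,"az":0,"grip":0}]'; python3 - <<'E'
from cell import *
from h import *
goal(read_state(),[505,-311.6,174],-95.5)
d=get_image("wrist");cv2.imwrite("pics/w3.png",d["color"][:,:,::-1])
E
```

```text
clock: 2.95
eef_pos: [505.4, -311.1, 164.0]
tool_rot: [-1.57, -0.001, -1.664]
force: [-0.1, -0.9, 4.0]
width: 25.3
clock: 3.15
eef_pos: [505.4, -311.1, 163.9]
tool_rot: [-1.57, -0.001, -1.664]
force: [-0.7, -1.6, 5.9]
width: 25.1
clk 3.15 at [ 505.4 -311.1  163.9] yaw -95.35 F [-0.7 -1.6  5.9] w 25.1
  shift [  0.6 -10.1  -0.4] rot [-0.001  0.003  0.001]
```

View pics/w3.png

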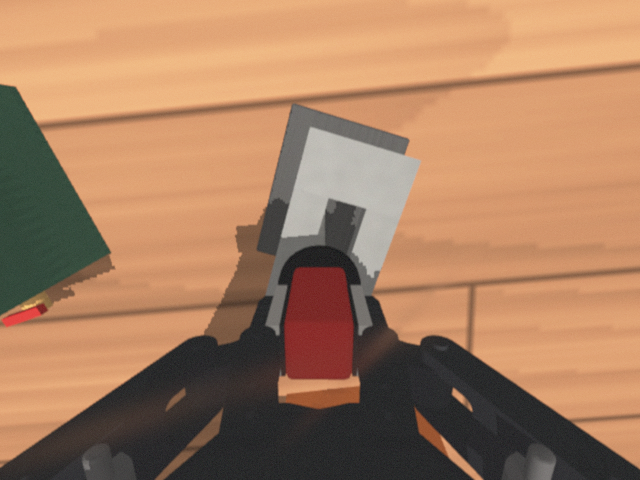

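```bash
python3 -m jog '[{"x":0,"y":-4,"z":0,"ax":0,"ay":0,"az":0,"grip":0},{"x":0,"y":-10,"z":0,"ax":0,"ay":0,"az":0,"grip":0},{"x":0,"y":-12,"z":0,"ax":0,"ay":0,"az":0,"grip":0},{"x":0,"y":-12,"z":0,"ax":0,"ay":0,"az":0,"grip":0}]'; python3 - <<'E'
from cell import *
from h import *
s=read_state();p=s["eef_pos"]
goal(s,[p[0]-.932*85,p[1]+.362*85,175.5],-95.4)
E
```

```text
clock: 3.6
eef_pos: [505.2, -310.7, 175.6]
tool_rot: [-1.57, -0.0, -1.664]
force: [0.7, 0.0, -1.9]
width: 25.5
clk 3.60 at [ 505.2 -310.7  175.6] yaw -95.34 F [ 0.7  0.  -1.9] w 25.5
  shift [-23.3   0.  -81.7] rot [-0.     0.001  0.   ]
```

```bash
python3 -m jog '[{"x":-5,"y":0,"z":-18,"ax":0,"ay":0,"az":0,"grip":0},{"x":-11.5,"y":0,"z":-41,"ax":0,"ay":0,"az":0,"grip":0},{"x":-18,"y":0,"z":-64,"ax":0,"ay":0,"az":0,"grip":0},{"x":-23,"y":0,"z":-82,"ax":0,"ay":0,"az":0,"grip":0},{"x":-23,"y":0,"z":-82,"ax":0,"ay":0,"az":0,"grip":0}]'; python3 - <<'E'
from cell import *
from h import *
s=read_state()
goal(s,[430,-270,330],-75.7)
d=get_image("wrist");cv2.imwrite("pics/w4.png",d["color"][:,:,::-1])
d=get_image("scene");cv2.imwrite("pics/s4.png",d["color"][:,:,::-1])
E
```

```text
clock: 4.1
eef_pos: [422.5, -279.1, 175.1]
tool_rot: [-1.574, 0.002, -1.665]
force: [-0.3, -0.5, -2.3]
width: 25.4
clk 4.10 at [ 422.5 -279.1  175.1] yaw -95.41 F [-0.3 -0.5 -2.3] w 25.4
  shift [ -10.  -154.9    6. ] rot [ 0.003 -0.344 -0.002]
```

View pics/s4.png

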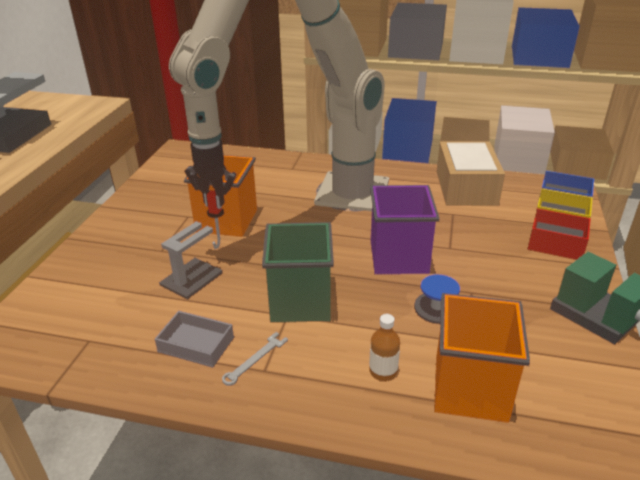

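```bash
python3 -m jog '[{"x":0,"y":-40,"z":0,"ax":0,"ay":-0.08,"az":0,"grip":0},{"x":0,"y":-85,"z":0,"ax":0,"ay":-0.17,"az":0,"grip":0},{"x":0,"y":-130,"z":0,"ax":0,"ay":-0.26,"az":0,"grip":0},{"x":0,"y":-165,"z":0,"ax":0,"ay":-0.344,"az":0,"grip":0},{"x":0,"y":-175,"z":0,"ax":0,"ay":-0.344,"az":0,"grip":0}]'; python3 - <<'E'
from cell import *
from h import *
s=read_state()
goal(s,[504.4,-36.9,350],-75.7)
E
```

```text
clock: 4.7
eef_pos: [428.5, -281.7, 354.7]
tool_rot: [-1.564, -0.006, -1.319]
force: [0.5, 1.4, -1.5]
width: 25.5
clk 4.70 at [ 428.5 -281.7  354.7] yaw -75.55 F [ 0.5  1.4 -1.5] w 25.5
  shift [-218.1    4.2  134.6] rot [-0.007  0.003  0.006]
```

```bash
python3 -m jog '[{"x":-30,"y":2,"z":19,"ax":0,"ay":0,"az":0,"grip":0},{"x":-70,"y":3,"z":43,"ax":0,"ay":0,"az":0,"grip":0},{"x":-110,"y":4,"z":68,"ax":0,"ay":0,"az":0,"grip":0},{"x":-150,"y":4,"z":93,"ax":0,"ay":0,"az":0,"grip":0},{"x":-185,"y":4,"z":115,"ax":0,"ay":0,"az":0,"grip":0}]'; python3 -m jog '[{"x":-25,"y":0,"z":15,"ax":0,"ay":0,"az":0,"grip":0},{"x":-33,"y":0,"z":20,"ax":0,"ay":0,"az":0,"grip":0},{"x":-33,"y":0,"z":20,"ax":0,"ay":0,"az":0,"grip":0},{"x":-33,"y":0,"z":20,"ax":0,"ay":0,"az":0,"grip":0}]';python3 - <<'E'
from cell import *
from h import *
s=read_state()
goal(s,[504.4,-36.9,350],-75.7)
d=get_image("wrist");cv2.imwrite("pics/w5.png",d["color"][:,:,::-1]);np.save("d5.npy",d)
E
```

```text
clock: 5.2
eef_pos: [491.9, -69.6, 345.5]
tool_rot: [-1.571, 0.001, -1.32]
force: [0.1, -0.1, -0.8]
width: 25.4
clock: 5.6
eef_pos: [502.0, -37.1, 345.7]
tool_rot: [-1.572, -0.001, -1.322]
force: [0.3, -0.4, -0.4]
width: 25.6
clk 5.60 at [502.  -37.1 345.7] yaw -75.74 F [ 0.3 -0.4 -0.4] w 25.6
  shift [ 0.4 -4.3  2.3] rot [ 0.001 -0.001  0.001]
```

View pics/w5.png

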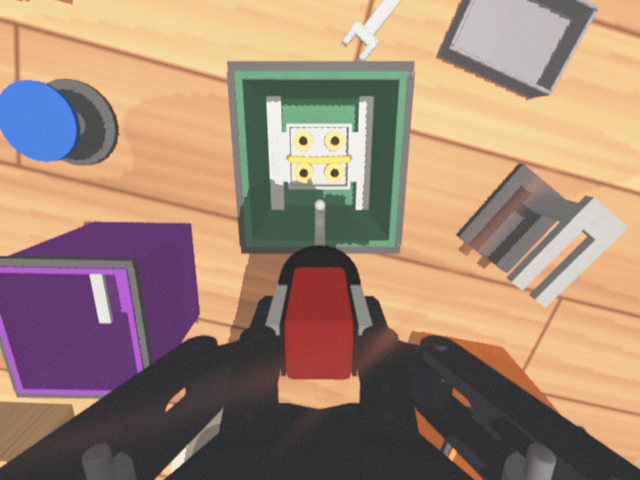

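```bash
python3 - <<'E'
from cell import *
from h import *
d=np.load("d5.npy",allow_pickle=True).item();c=d["color"]
cv2.imwrite("pics/w6.png",cv2.resize(c[55:255,220:420,::-1],None,fx=3,fy=3,interpolation=cv2.INTER_CUBIC))
hsv=cv2.cvtColor(c,cv2.COLOR_RGB2HSV)
m=cv2.inRange(hsv,(24,150,150),(32,255,255));m[:150]=0;m[168:]=0;m[:,:280]=0;m[:,360:]=0
ys,xs=np.nonzero(m);print(xs.min(),xs.max(),ys.min(),ys.max())
for a in range(284,356,6):
    q=ys[(xs>=a)&(xs<a+6)]; print(a,len(q),q.mean() if len(q) else None)
T=np.array([547,-26]);
for z in (240,): print("tip",ray(d,320,205,z))
print(ray(d,319.5,158.5,94),ray(d,289,158,80),ray(d,350,158,80))
rim=[ray(d,*p,175)[:2] for p in [(228,63),(413,63),(400,251),(242,251)]]
print("rim",np.round(rim,1).tolist(),np.mean(rim,0),[round(np.linalg.norm(rim[i]-rim[i-1]),1) for i in range(4)],[round(np.degrees(np.arctan2(*(rim[i]-rim[i-1])[::-1])),1) for i in range(4)])
bu=[ray(d,*p,40)[:2] for p in [(302.5,141),(334.5,141),(304,174),(334.5,174)]];print("bush",np.mean(bu,0))
E
```

```text
Traceback (most recent call last):
ValueError: zero-size array to reduction operation minimum which has no identity
```

View pics/w6.png

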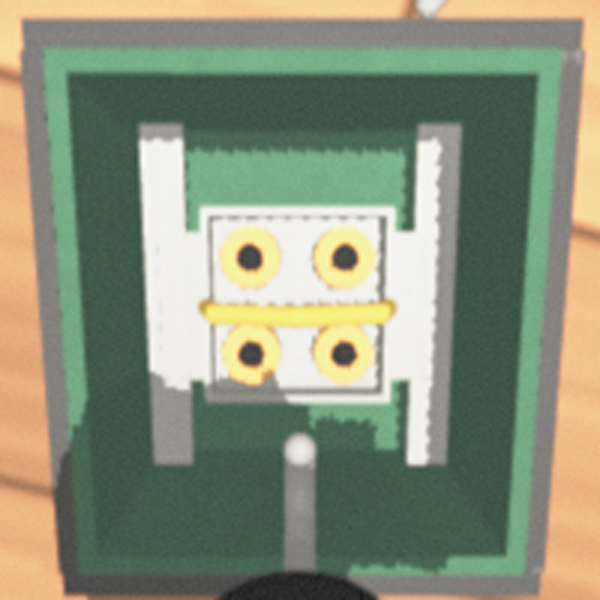

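```bash
python3 - <<'E'
from cell import *
from h import *
d=np.load("d5.npy",allow_pickle=True).item()
P=lambda x,y:(220+(x+.5)/3-.5,55+(y+.5)/3-.5)
W=lambda x,y,z:ray(d,*P(x,y),z)[:2]
def box(n,pts,z):
    k=[W(*p,z) for p in pts];print(n,np.round(k,1).tolist(),np.mean(k,0).round(1),[round(np.linalg.norm(k[i]-k[i-1]),1) for i in range(4)],[round(np.degrees(np.arctan2(*(k[i]-k[i-1])[::-1])),1) for i in range(4)])
box("rim",[(22,20),(582,20),(538,595),(68,592)],175)
box("inner",[(68,73),(540,73),(508,555),(95,555)],175)
box("tray",[(200,207),(395,207),(388,400),(208,400)],44)
print("bail mid",W(299,316,94),"ends",W(207,308,80),W(390,308,80),"tip",W(300,448,241))
box("bush",[(249,257),(344,257),(343,353),(251,353)],42)
X=np.array([math.cos(np.radians(14.3)),math.sin(np.radians(14.3))])
s=read_state();print("rod+28X",s["eef_pos"][:2]+28*X)
E
```

```text
rim [[611.7, 68.3], [649.0, -78.2], [489.0, -119.2], [452.9, 26.7]] [550.6 -25.6] [np.float64(164.1), np.float64(151.2), np.float64(165.2), np.float64(150.2)] [np.float64(14.7), np.float64(-75.7), np.float64(-165.7), np.float64(103.9)]
inner [[601.9, 53.9], [633.8, -71.4], [499.4, -105.7], [467.2, 20.7]] [550.6 -25.6] [np.float64(138.7), np.float64(129.3), np.float64(138.7), np.float64(130.4)] [np.float64(13.9), np.float64(-75.7), np.float64(-165.7), np.float64(104.3)]
tray [[577.0, 23.5], [596.6, -53.6], [520.0, -72.4], [500.8, 3.0]] [548.6 -24.9] [np.float64(78.9), np.float64(79.6), np.float64(78.9), np.float64(77.8)] [np.float64(15.1), np.float64(-75.7), np.float64(-166.2), np.float64(104.3)]
bail mid [548.55282041 -25.27848379] ends [541.68757889   9.51012157] [559.0872617  -58.81613828] tip [529.69672313 -29.91336702]
bush [[562.8, -0.3], [572.6, -38.6], [534.4, -48.5], [524.7, -10.3]] [548.6 -24.4] [np.float64(39.4), np.float64(39.5), np.float64(39.4), np.float64(39.4)] [np.float64(14.7), np.float64(-75.7), np.float64(-165.5), np.float64(104.3)]
rod+28X [529.08345501 -30.57924365]
```

```bash
python3 - <<'E'
from cell import *
from h import *
goal(read_state(),[507.9,-35.4,345],-75.7)
E
```

```text
clk 5.65 at [502.  -37.5 345.9] yaw -75.80 F [ 0.3 -0.8 -1.8] w 25.4
  shift [-0.6  0.9  6.3] rot [ 0.001 -0.002  0.001]
```

```bash
python3 -m jog '[{"x":-0.6,"y":0,"z":6.3,"ax":0,"ay":-0.002,"az":0,"grip":0},{"x":-0.6,"y":20,"z":6.3,"ax":0,"ay":-0.002,"az":0,"grip":0},{"x":-0.6,"y":50,"z":6.3,"ax":0,"ay":-0.002,"az":0,"grip":0},{"x":-0.6,"y":70,"z":6.3,"ax":0,"ay":-0.002,"az":0,"grip":0},{"x":-0.6,"y":70,"z":6.3,"ax":0,"ay":-0.002,"az":0,"grip":0}]'; python3 - <<'E'
from cell import *
from h import *
goal(read_state(),[507.9,-35.4,186],-75.7)
d=get_image("wrist");cv2.imwrite("pics/w7.png",d["color"][:,:,::-1])
E
```

```text
clock: 6.15
eef_pos: [506.5, -34.4, 274.0]
tool_rot: [-1.576, 0.001, -1.32]
force: [-0.7, -0.2, -1.3]
width: 25.4
clk 6.15 at [506.5 -34.4 274. ] yaw -75.62 F [-0.7 -0.2 -1.3] w 25.4
  shift [ 1.4 88.   1.5] rot [ 0.005  0.001 -0.001]
```

View pics/w7.png

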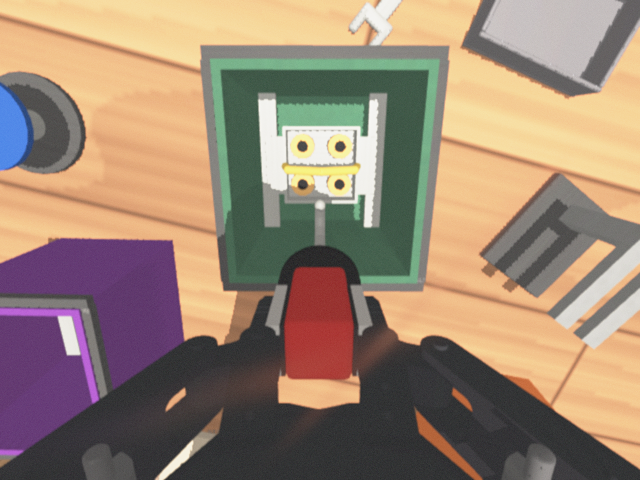

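```bash
python3 -m jog '[{"x":0.8,"y":20,"z":1,"ax":0,"ay":0,"az":0,"grip":0},{"x":0.8,"y":40,"z":1,"ax":0,"ay":0,"az":0,"grip":0},{"x":0.8,"y":55,"z":1,"ax":0,"ay":0,"az":0,"grip":0},{"x":0.8,"y":55,"z":1,"ax":0,"ay":0,"az":0,"grip":0},{"x":0.8,"y":55,"z":1,"ax":0,"ay":0,"az":0,"grip":0}]'; python3 - <<'E'
from cell import *
from h import *
goal(read_state(),[507.9,-35.4,186],-75.7)
d=get_image("wrist");cv2.imwrite("pics/w8.png",d["color"][:,:,::-1])
E
```

```text
clock: 6.7
eef_pos: [510.5, -34.2, 222.5]
tool_rot: [-1.569, -0.001, -1.319]
force: [0.7, -0.1, -1.2]
width: 25.5
clk 6.70 at [510.5 -34.2 222.5] yaw -75.55 F [ 0.7 -0.1 -1.2] w 25.5
  shift [ 0.5 36.5 -2.9] rot [-0.002  0.003  0.001]
```

View pics/w8.png

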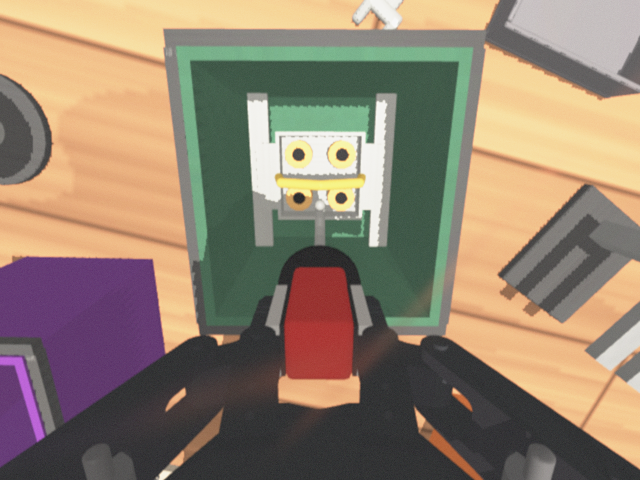

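```bash
python3 -m jog '[{"x":0.5,"y":4,"z":-2.5,"ax":0,"ay":0,"az":0,"grip":0},{"x":0.5,"y":10,"z":-2.5,"ax":0,"ay":0,"az":0,"grip":0},{"x":0.5,"y":20,"z":-2.5,"ax":0,"ay":0,"az":0,"grip":0},{"x":0.5,"y":30,"z":-2.5,"ax":0,"ay":0,"az":0,"grip":0},{"x":0.5,"y":36,"z":-2.5,"ax":0,"ay":0,"az":0,"grip":0}]'; python3 -m jog '[{"x":0,"y":0,"z":0,"ax":0,"ay":0,"az":0,"grip":0}]';python3 - <<'E'
from cell import *
from h import *
goal(read_state(),[507.9,-35.4,186],-75.7)
d=get_image("wrist");cv2.imwrite("pics/w9.png",d["color"][:,:,::-1])
E
```

```text
clock: 7.25
eef_pos: [506.5, -34.9, 184.0]
tool_rot: [-1.572, 0.001, -1.318]
force: [0.9, 0.2, -1.7]
width: 25.6
clock: 7.35
eef_pos: [506.3, -34.9, 184.0]
tool_rot: [-1.573, 0.001, -1.318]
force: [-0.6, -0.0, -0.7]
width: 25.5
clk 7.35 at [506.3 -34.9 184. ] yaw -75.51 F [-0.6 -0.  -0.7] w 25.5
  shift [ 0.9 -2.   1.4] rot [ 0.002  0.003 -0.001]
```

View pics/w9.png

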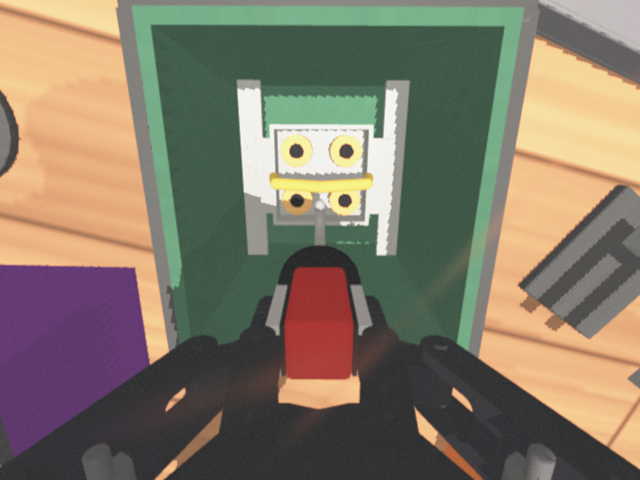

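```bash
python3 -m jog '[{"x":0.9,"y":-1.5,"z":6,"ax":0,"ay":0,"az":0,"grip":0},{"x":0.9,"y":-1.5,"z":15,"ax":0,"ay":0,"az":0,"grip":0},{"x":0.9,"y":-1.5,"z":24,"ax":0,"ay":0,"az":0,"grip":0},{"x":0.9,"y":-1.5,"z":29.5,"ax":0,"ay":0,"az":0,"grip":0},{"x":0.9,"y":-1.5,"z":29.5,"ax":0,"ay":0,"az":0,"grip":0}]'; python3 -m jog '[{"x":0,"y":0,"z":0,"ax":0,"ay":0,"az":0,"grip":0}]';python3 - <<'E'
from cell import *
from h import *
X=np.array([math.cos(np.radians(14.3)),math.sin(np.radians(14.3))])
p=np.array([548.6,-25])-14*X;print(p)
goal(read_state(),[*p,186],-75.7)
d=get_image("wrist");cv2.imwrite("pics/w10.png",d["color"][:,:,::-1])
E
```

```text
clock: 7.9
eef_pos: [537.1, -28.0, 186.9]
tool_rot: [-1.57, -0.0, -1.317]
force: [-0.1, -0.4, -1.3]
width: 25.3
clock: 8.0
eef_pos: [535.7, -28.5, 186.6]
tool_rot: [-1.571, 0.0, -1.318]
force: [0.6, 0.0, -2.4]
width: 25.5
[535.03377976 -28.45798618]
clk 8.00 at [535.7 -28.5 186.6] yaw -75.51 F [ 0.6  0.  -2.4] w 25.5
  shift [-0.2  0.6 -0.6] rot [ 0.001  0.003 -0.   ]
```

View pics/w10.png

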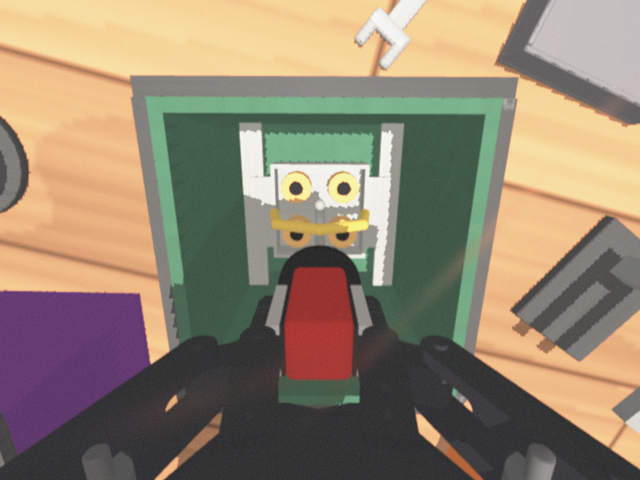

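```bash
python3 -m jog '[{"x":0,"y":-8,"z":-0.5,"ax":0,"ay":0,"az":0,"grip":0},{"x":0,"y":-18,"z":-0.5,"ax":0,"ay":0,"az":0,"grip":0},{"x":0,"y":-25,"z":-0.5,"ax":0,"ay":0,"az":0,"grip":0},{"x":0,"y":-28,"z":-0.5,"ax":0,"ay":0,"az":0,"grip":0},{"x":0,"y":-30,"z":-0.5,"ax":0,"ay":0,"az":0,"grip":0}]'; python3 -m jog '[{"x":0,"y":-3,"z":0,"ax":0,"ay":0,"az":0,"grip":0},{"x":0,"y":-6,"z":0,"ax":0,"ay":0,"az":0,"grip":0},{"x":0,"y":-10,"z":0,"ax":0,"ay":0,"az":0,"grip":0},{"x":0,"y":-14,"z":0,"ax":0,"ay":0,"az":0,"grip":0}]';python3 - <<'E'
from cell import *
from h import *
goal(read_state(),[535,-28.5,390],-75.7)
d=get_image("wrist");cv2.imwrite("pics/w11.png",d["color"][:,:,::-1])
E
```

```text
clock: 8.55
eef_pos: [535.0, -28.7, 217.0]
tool_rot: [-1.571, 0.0, -1.318]
force: [0.4, -0.3, -7.2]
width: 25.5
clock: 8.95
eef_pos: [535.3, -28.6, 230.9]
tool_rot: [-1.571, 0.0, -1.318]
force: [-0.1, 0.9, -5.5]
width: 25.9
clk 8.95 at [535.3 -28.6 230.9] yaw -75.52 F [-0.1  0.9 -5.5] w 25.9
  shift [  -0.2 -159.1   -0.3] rot [ 0.     0.003 -0.   ]
```

View pics/w11.png

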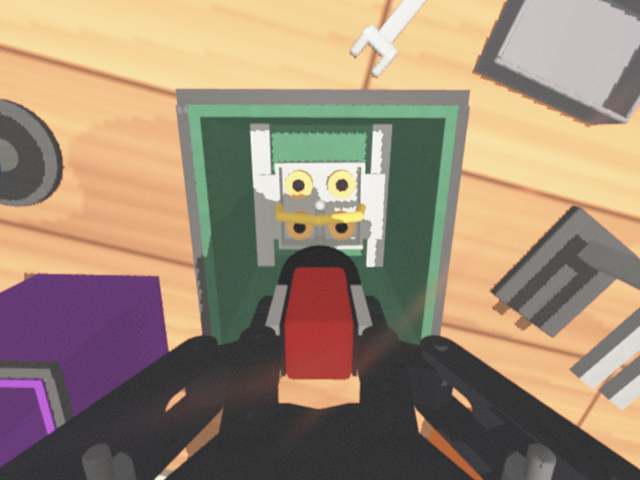

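```bash
python3 -m jog '[{"x":0,"y":-8,"z":0,"ax":0,"ay":0,"az":0,"grip":0},{"x":0,"y":-22,"z":0,"ax":0,"ay":0,"az":0,"grip":0},{"x":0,"y":-42,"z":0,"ax":0,"ay":0,"az":0,"grip":0},{"x":0,"y":-62,"z":0,"ax":0,"ay":0,"az":0,"grip":0},{"x":0,"y":-82,"z":0,"ax":0,"ay":0,"az":0,"grip":0}]'; python3 -m jog '[{"x":0,"y":-20,"z":0,"ax":0,"ay":0,"az":0,"grip":0},{"x":0,"y":-40,"z":0,"ax":0,"ay":0,"az":0,"grip":0},{"x":0,"y":-60,"z":0,"ax":0,"ay":0,"az":0,"grip":0},{"x":0,"y":-76,"z":0,"ax":0,"ay":0,"az":0,"grip":0},{"x":0,"y":-86,"z":0,"ax":0,"ay":0,"az":0,"grip":0}]';python3 -m jog '[{"x":0,"y":-4,"z":0,"ax":0,"ay":0,"az":0,"grip":0},{"x":0,"y":-4,"z":0,"ax":0,"ay":0,"az":0,"grip":0}]';python3 - <<'E'
from cell import *
from h import *
goal(read_state(),[535,-28.5,390],-75.7)
d=get_image("wrist");cv2.imwrite("pics/w12.png",d["color"][:,:,::-1])
d=get_image("scene");cv2.imwrite("pics/s12.png",d["color"][:,:,::-1])
E
```

```text
clock: 9.5
eef_pos: [535.2, -28.6, 314.0]
tool_rot: [-1.571, 0.0, -1.318]
force: [0.7, -0.7, -5.3]
width: 25.2
clock: 10.0
eef_pos: [535.6, -28.6, 400.5]
tool_rot: [-1.569, -0.001, -1.318]
force: [0.2, 0.2, -6.2]
width: 25.3
clock: 10.2
eef_pos: [535.3, -28.6, 403.0]
tool_rot: [-1.57, -0.0, -1.318]
force: [-0.1, 0.8, -6.0]
width: 25.4
clk 10.20 at [535.3 -28.6 403. ] yaw -75.51 F [-0.1  0.8 -6. ] w 25.4
  shift [-0.2 13.  -0.3] rot [-0.     0.003  0.   ]
```

View pics/w12.png

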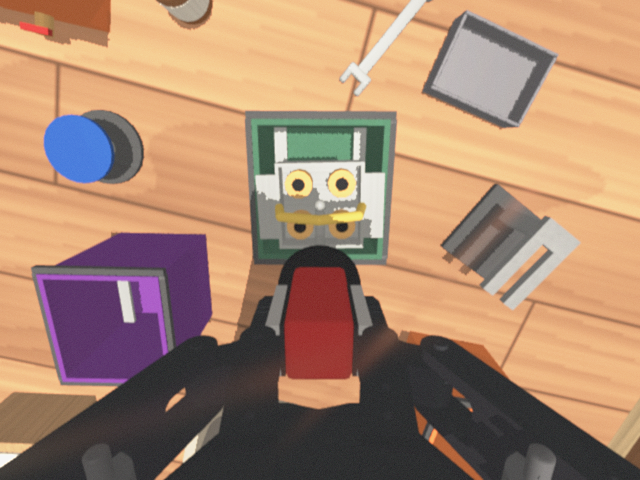

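View pics/s12.png

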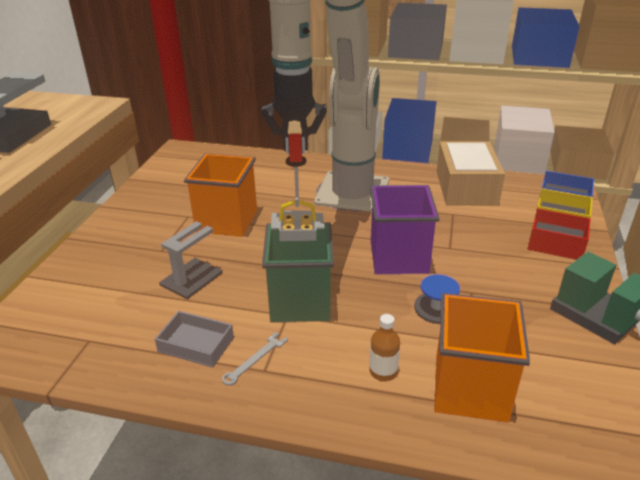

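```bash
python3 - <<'E'
from cell import *
from h import *
d=get_image("wrist");hsv=cv2.cvtColor(d["color"],cv2.COLOR_RGB2HSV)
m=cv2.inRange(hsv,(100,120,60),(125,255,255));m[:,200:]=0
k=max(cv2.findContours(m,0,cv2.CHAIN_APPROX_NONE)[0],key=cv2.contourArea);P=k[:,0,:]
w=np.array([ray(d,u,v,70)[:2] for u,v in P]).astype(np.float32)
(c,r)=cv2.minEnclosingCircle(w);print("stand",c,r,cv2.fitEllipse(w))
X=np.array([math.cos(np.radians(14.3)),math.sin(np.radians(14.3))])
print("scene top tri done")
goal(read_state(),[*(np.array([507,298])-14*X),403],-75.7)
E
```

```text
stand (508.2825622558594, 297.94183349609375) 45.76680374145508 ((508.91351318359375, 298.0960998535156), (86.2587890625, 90.7752456665039), 15.000997543334961)
scene top tri done
clk 10.35 at [534.9 -28.6 401.9] yaw -75.51 F [-0.3 -0.5 -5.6] w 25.5
  shift [-323.2   -1.    40.7] rot [ 0.002  0.003 -0.001]
```

```bash
python3 -m jog '[{"x":-2,"y":-1,"z":0.3,"ax":0,"ay":0,"az":0,"grip":0},{"x":-6,"y":-1,"z":0.8,"ax":0,"ay":0,"az":0,"grip":0},{"x":-12,"y":-1,"z":1.5,"ax":0,"ay":0,"az":0,"grip":0},{"x":-20,"y":-1,"z":2.5,"ax":0,"ay":0,"az":0,"grip":0},{"x":-30,"y":-1,"z":3.8,"ax":0,"ay":0,"az":0,"grip":0}]'; python3 -m jog '[{"x":-12,"y":0,"z":1.5,"ax":0,"ay":0,"az":0,"grip":0},{"x":-24,"y":0,"z":3,"ax":0,"ay":0,"az":0,"grip":0},{"x":-36,"y":0,"z":4.5,"ax":0,"ay":0,"az":0,"grip":0},{"x":-48,"y":0,"z":6,"ax":0,"ay":0,"az":0,"grip":0},{"x":-60,"y":0,"z":7.5,"ax":0,"ay":0,"az":0,"grip":0}]';python3 -m jog '[{"x":-12,"y":0,"z":1.5,"ax":0,"ay":0,"az":0,"grip":0},{"x":-24,"y":0,"z":3,"ax":0,"ay":0,"az":0,"grip":0},{"x":-36,"y":0,"z":4.5,"ax":0,"ay":0,"az":0,"grip":0},{"x":-48,"y":0,"z":6,"ax":0,"ay":0,"az":0,"grip":0},{"x":-60,"y":0,"z":7.5,"ax":0,"ay":0,"az":0,"grip":0}]';python3 -m jog '[{"x":-12,"y":0,"z":1.5,"ax":0,"ay":0,"az":0,"grip":0},{"x":-24,"y":0,"z":3,"ax":0,"ay":0,"az":0,"grip":0},{"x":-36,"y":0,"z":4.5,"ax":0,"ay":0,"az":0,"grip":0},{"x":-48,"y":0,"z":6,"ax":0,"ay":0,"az":0,"grip":0},{"x":-60,"y":0,"z":7.5,"ax":0,"ay":0,"az":0,"grip":0}]'; python3 - <<'E'
from cell import *
from h import *
X=np.array([math.cos(np.radians(14.3)),math.sin(np.radians(14.3))])
goal(read_state(),[*(np.array([507.5,298])-14*X),403],-75.7)
E
```

```text
clock: 10.85
eef_pos: [531.4, 2.2, 403.8]
tool_rot: [-1.571, 0.0, -1.318]
force: [0.3, -0.3, -5.8]
width: 25.5
clock: 11.35
eef_pos: [523.7, 62.6, 403.9]
tool_rot: [-1.571, 0.0, -1.318]
force: [0.7, -0.0, -5.3]
width: 25.4
clock: 11.85
eef_pos: [516.0, 122.3, 403.8]
tool_rot: [-1.571, 0.0, -1.318]
force: [0.5, -0.2, -5.9]
width: 25.3
clock: 12.35
eef_pos: [508.2, 182.3, 403.8]
tool_rot: [-1.571, 0.0, -1.318]
force: [-0.1, 0.9, -6.0]
width: 25.5
clk 12.35 at [508.2 182.3 403.8] yaw -75.52 F [-0.1  0.9 -6. ] w 25.5
  shift [-112.3    0.8   14.2] rot [-0.     0.003 -0.   ]
```

```bash
python3 -m jog '[{"x":-12,"y":0,"z":1.5,"ax":0,"ay":0,"az":0,"grip":0},{"x":-24,"y":0,"z":3,"ax":0,"ay":0,"az":0,"grip":0},{"x":-36,"y":0,"z":4.5,"ax":0,"ay":0,"az":0,"grip":0},{"x":-48,"y":0,"z":6,"ax":0,"ay":0,"az":0,"grip":0},{"x":-60,"y":0,"z":7.5,"ax":0,"ay":0,"az":0,"grip":0}]';python3 -m jog '[{"x":-12,"y":0,"z":1.5,"ax":0,"ay":0,"az":0,"grip":0},{"x":-23,"y":0,"z":3,"ax":0,"ay":0,"az":0,"grip":0},{"x":-32,"y":0,"z":4,"ax":0,"ay":0,"az":0,"grip":0},{"x":-40,"y":0,"z":5,"ax":0,"ay":0,"az":0,"grip":0},{"x":-46,"y":0,"z":6,"ax":0,"ay":0,"az":0,"grip":0}]';python3 -m jog '[{"x":-4,"y":0,"z":0.5,"ax":0,"ay":0,"az":0,"grip":0},{"x":-6,"y":0,"z":0.8,"ax":0,"ay":0,"az":0,"grip":0},{"x":-6,"y":0,"z":0.8,"ax":0,"ay":0,"az":0,"grip":0},{"x":-6,"y":0,"z":0.8,"ax":0,"ay":0,"az":0,"grip":0},{"x":-6,"y":0,"z":0.8,"ax":0,"ay":0,"az":0,"grip":0}]'; python3 - <<'E'
from cell import *
from h import *
X=np.array([math.cos(np.radians(14.3)),math.sin(np.radians(14.3))])
goal(read_state(),[*(np.array([507.5,298])-14*X),403],-75.7)
for n in ["wrist","scene","top"]:
    d=get_image(n);cv2.imwrite(f"pics/{n}13.png",d["color"][:,:,::-1]);np.save(f"{n}13.npy",d)
E
```

```text
clock: 12.85
eef_pos: [500.5, 242.2, 403.8]
tool_rot: [-1.571, -0.0, -1.318]
force: [0.1, 0.9, -5.8]
width: 25.4
clock: 13.35
eef_pos: [494.8, 288.1, 403.8]
tool_rot: [-1.571, 0.0, -1.318]
force: [-0.9, -0.2, -5.6]
width: 25.4
clock: 13.85
eef_pos: [494.4, 292.8, 403.9]
tool_rot: [-1.571, -0.0, -1.319]
force: [-0.9, 0.2, -5.9]
width: 25.7
clk 13.85 at [494.4 292.8 403.9] yaw -75.56 F [-0.9  0.2 -5.9] w 25.7
  shift [-1.8  0.9  0. ] rot [-0.     0.002  0.   ]
```

View pics/wrist13.png

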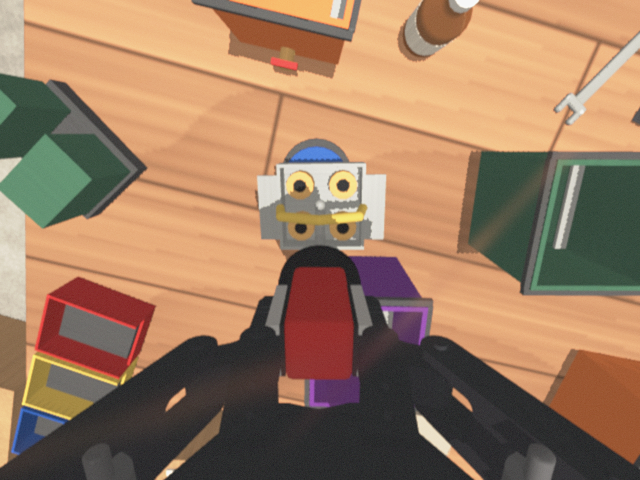

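View pics/scene13.png

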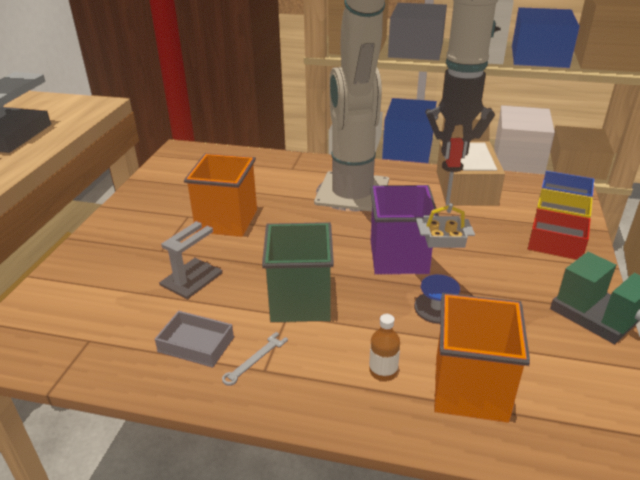

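```bash
python3 - <<'E'
from h import *
d=np.load("wrist13.npy",allow_pickle=True).item();c=d["color"]
cv2.imwrite("pics/w14.png",cv2.resize(c[125:275,240:400,::-1],None,fx=5,fy=5,interpolation=cv2.INTER_CUBIC)[:600])
hsv=cv2.cvtColor(c,cv2.COLOR_RGB2HSV)
m=cv2.inRange(hsv,(100,120,50),(125,255,255));m[:130]=0;m[170:]=0;m[:,:270]=0;m[:,370:]=0
xs=range(290,346,3);pts=[]
for x in xs:
    v=np.nonzero(m[:,x])[0]
    if len(v)>3: pts.append(ray(d,x,v.min()-.5,70)[:2])
pts=np.array(pts)
from scipy.optimize import least_squares
r=least_squares(lambda p:np.hypot(*(pts-p).T)-45,[507,298]);print("stand",r.x,np.abs(r.fun).max(),len(pts))
bu=[ray(d,*p,229)[:2] for p in [(300,185),(343,184),(300,228),(343,228)]];print(np.round(bu,1),np.mean(bu,0))
E
```

```text
stand [507.51760555 301.3839686 ] 0.572317128534948 16
[[520.8 318.1]
 [531.5 280.3]
 [481.1 308.5]
 [491.3 269. ]] [506.17131753 293.97610829]
```

View pics/w14.png

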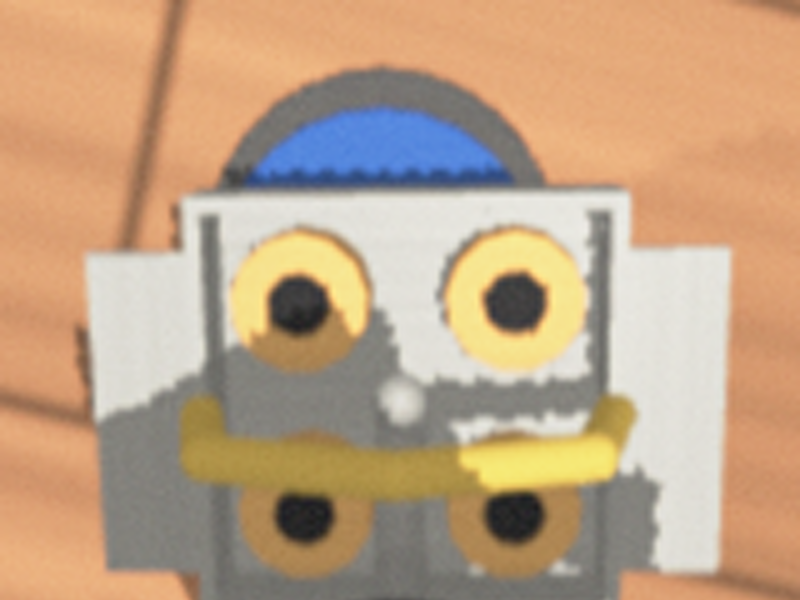

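```bash
python3 - <<'E'
from h import *
d=np.load("wrist13.npy",allow_pickle=True).item()
X=np.array([math.cos(np.radians(14.3)),math.sin(np.radians(14.3))])
print("tip",ray(d,320.2,204.6,300),"exp",np.array([494.4,292.8])+28*X)
t=np.load("top13.npy",allow_pickle=True).item()["color"]
s=np.load("scene13.npy",allow_pickle=True).item()["color"]
a=cv2.resize(t[190:290,150:270,::-1],None,fx=4,fy=4,interpolation=cv2.INTER_CUBIC)
b=cv2.resize(s[195:325,400:490,::-1],None,fx=3,fy=3,interpolation=cv2.INTER_CUBIC)
o=np.zeros((400,800,3),np.uint8);o[:400,:480]=a;o[:390,490:760]=b;cv2.imwrite("pics/ts13.png",o)
E
```

```text
tip [521.99117107 299.68836142 300.        ] exp [521.53244048 299.71597236]
```

View pics/ts13.png

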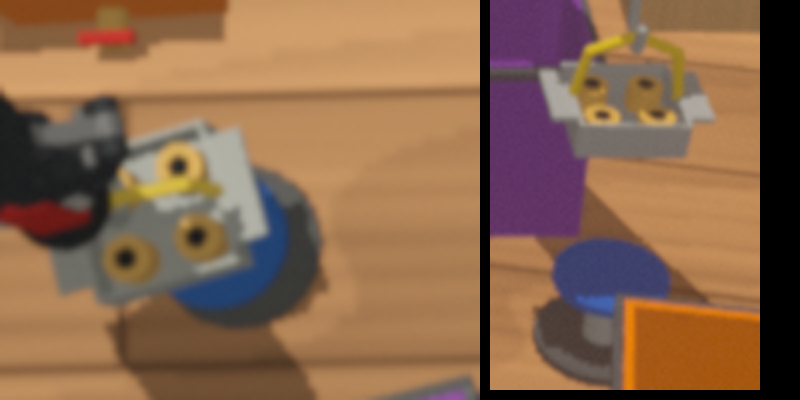

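```bash
python3 - <<'E'
from cell import *
from h import *
goal(read_state(),[493.6,296.6,292],-75.6)
E
python3 -m jog '[{"x":-1,"y":3,"z":0,"ax":0,"ay":0,"az":0,"grip":0},{"x":-2,"y":9,"z":0,"ax":0,"ay":0,"az":0,"grip":0},{"x":-3,"y":18,"z":0,"ax":0,"ay":0,"az":0,"grip":0},{"x":-3.5,"y":30,"z":0,"ax":0,"ay":0,"az":0,"grip":0},{"x":-3.7,"y":42,"z":0,"ax":0,"ay":0,"az":0,"grip":0}]';python3 -m jog '[{"x":0,"y":12,"z":0,"ax":0,"ay":0,"az":0,"grip":0},{"x":0,"y":24,"z":0,"ax":0,"ay":0,"az":0,"grip":0},{"x":0,"y":36,"z":0,"ax":0,"ay":0,"az":0,"grip":0},{"x":0,"y":48,"z":0,"ax":0,"ay":0,"az":0,"grip":0},{"x":0,"y":56,"z":0,"ax":0,"ay":0,"az":0,"grip":0}]';python3 -m jog '[{"x":0,"y":7,"z":0,"ax":0,"ay":0,"az":0,"grip":0},{"x":0,"y":11,"z":0,"ax":0,"ay":0,"az":0,"grip":0},{"x":0,"y":13,"z":0,"ax":0,"ay":0,"az":0,"grip":0},{"x":0,"y":13,"z":0,"ax":0,"ay":0,"az":0,"grip":0}]'
python3 - <<'E'
from cell import *
from h import *
goal(read_state(),[493.6,296.6,292],-75.6)
for n in ["wrist","scene","top"]:
    d=get_image(n);np.save(f"{n}15.npy",d)
    if n=="wrist":w=d["color"]
    if n=="scene":s=d["color"]
    if n=="top":t=d["color"]
o=np.zeros((600,800,3),np.uint8)
o[:360,:400]=cv2.resize(w[140:260,255:388+1,::-1],(400,360),interpolation=cv2.INTER_CUBIC)
o[:360,410:770]=cv2.resize(s[230:320,400:490,::-1],(360,360),interpolation=cv2.INTER_CUBIC)
o[365:600,:400]=cv2.resize(t[215:285,155:274,::-1],(400,235),interpolation=cv2.INTER_CUBIC)
cv2.imwrite("pics/m15.png",o);cv2.imwrite("pics/w15.png",w[:,:,::-1])
E
```

```text
clk 14.00 at [494.3 293.  403.9] yaw -75.54 F [-0.8 -1.3 -6.6] w 25.3
  shift [ -3.6 111.9   0.2] rot [-0.     0.001  0.   ]
clock: 14.5
eef_pos: [493.0, 296.8, 360.4]
tool_rot: [-1.572, -0.0, -1.318]
force: [-0.3, -0.2, -7.0]
width: 25.3
clock: 15.0
eef_pos: [493.0, 296.7, 304.4]
tool_rot: [-1.572, -0.0, -1.318]
force: [-0.7, 0.3, -6.2]
width: 25.2
clock: 15.4
eef_pos: [493.3, 297.0, 292.8]
tool_rot: [-1.571, 0.0, -1.318]
force: [-1.3, -0.2, -5.0]
width: 25.3
clk 15.40 at [493.3 297.  292.8] yaw -75.51 F [-1.3 -0.2 -5. ] w 25.3
  shift [0.4 0.8 0.2] rot [-0.     0.002 -0.   ]
```

View pics/m15.png

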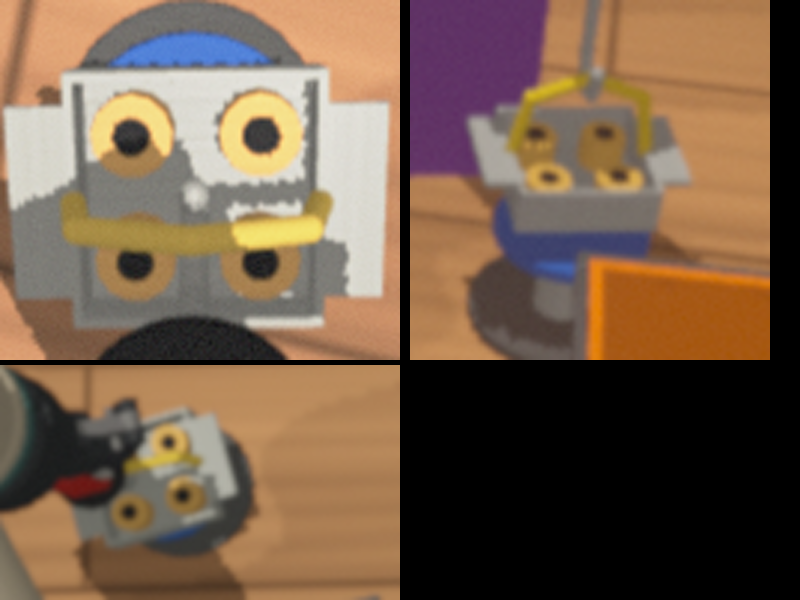

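View pics/w15.png

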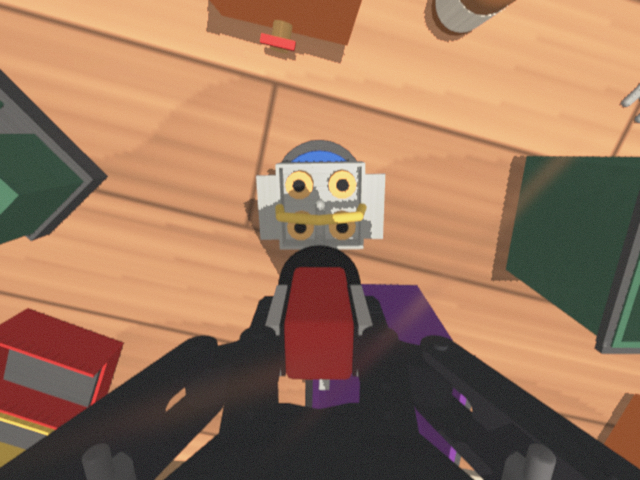

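```bash
cat > st.py <<'E'
from h import *
import sys
from scipy.optimize import least_squares
d=np.load(sys.argv[1],allow_pickle=True).item();c=d["color"];zr=float(sys.argv[2])
hsv=cv2.cvtColor(c,cv2.COLOR_RGB2HSV)
m=cv2.inRange(hsv,(100,120,50),(125,255,255));m[:130]=0;m[170:]=0;m[:,:270]=0;m[:,370:]=0
pts=[]
for x in range(285,352,3):
    v=np.nonzero(m[:,x])[0]
    if len(v)>2: pts.append(ray(d,x,v.min()-.5,70)[:2])
pts=np.array(pts)
r=least_squares(lambda p:np.hypot(*(pts-p).T)-45,[507,298]);print("stand",r.x,np.abs(r.fun).max(),len(pts))
P=lambda x,y:(255+(x+.5)/3.0075-.5,140+(y+.5)/3-.5)
k=[ray(d,*P(*p),zr)[:2] for p in [(62,70),(328,67),(322,324),(77,326)]]
print(np.round(k,1).tolist(),np.mean(k,0),[round(np.linalg.norm(k[i]-k[i-1]),1) for i in range(4)])
bu=[ray(d,*P(*p),zr-2)[:2] for p in [(131,137),(261,136),(135,263),(261,263)]];print("bush",np.mean(bu,0))
X=np.array([math.cos(np.radians(14.4)),math.sin(np.radians(14.4))]);Y=np.array([-X[1],X[0]])
e=r.x-np.mean(k,0);print("need X %.1f Y %.1f (tool x=-Y, z=X)"%(e@X,e@Y))
E
python3 st.py wrist15.npy 121
```

```text
stand [507.85937488 301.57837244] 0.42044340920582357 17
[[533.6, 348.1], [554.1, 272.4], [476.8, 251.0], [456.5, 326.4]] [505.27114176 299.45388202] [np.float64(80.1), np.float64(78.4), np.float64(80.3), np.float64(78.1)]
bush [505.07923288 299.48011545]
need X 3.0 Y 1.4 (tool x=-Y, z=X)
```

```bash
python3 -m jog '[{"x":-0.7,"y":3,"z":1.2,"ax":0,"ay":0,"az":0,"grip":0},{"x":-1.4,"y":8,"z":2.5,"ax":0,"ay":0,"az":0,"grip":0},{"x":-1.4,"y":12,"z":2.5,"ax":0,"ay":0,"az":0,"grip":0},{"x":-1.4,"y":15,"z":2.5,"ax":0,"ay":0,"az":0,"grip":0},{"x":-1.4,"y":16,"z":2.5,"ax":0,"ay":0,"az":0,"grip":0}]';python3 -m jog '[{"x":0,"y":0,"z":0,"ax":0,"ay":0,"az":0,"grip":0},{"x":0,"y":0,"z":0,"ax":0,"ay":0,"az":0,"grip":0}]'
python3 - <<'E'
from cell import *
from h import *
goal(read_state(),[493.6,296.6,292],-75.6)
for n in ["wrist","scene"]:
    d=get_image(n);np.save(f"{n}16.npy",d)
    if n=="wrist":w=d["color"]
    if n=="scene":s=d["color"]
o=np.zeros((600,800,3),np.uint8)
o[:360,:400]=cv2.resize(w[140:260,255:388,::-1],(400,360),interpolation=cv2.INTER_CUBIC)
o[:360,410:770]=cv2.resize(s[230:320,400:490,::-1],(360,360),interpolation=cv2.INTER_CUBIC)
cv2.imwrite("pics/m16.png",o)
E
```

```text
clock: 16.05
eef_pos: [495.1, 298.7, 276.2]
tool_rot: [-1.572, -0.0, -1.318]
force: [-0.1, -0.2, -5.2]
width: 25.3
clock: 16.25
eef_pos: [495.4, 298.9, 276.9]
tool_rot: [-1.571, -0.0, -1.318]
force: [0.2, -0.4, -6.0]
width: 25.4
clk 16.25 at [495.4 298.9 276.9] yaw -75.52 F [ 0.2 -0.4 -6. ] w 25.4
  shift [  1.8 -15.1  -2.3] rot [-0.     0.001  0.   ]
```

View pics/m16.png

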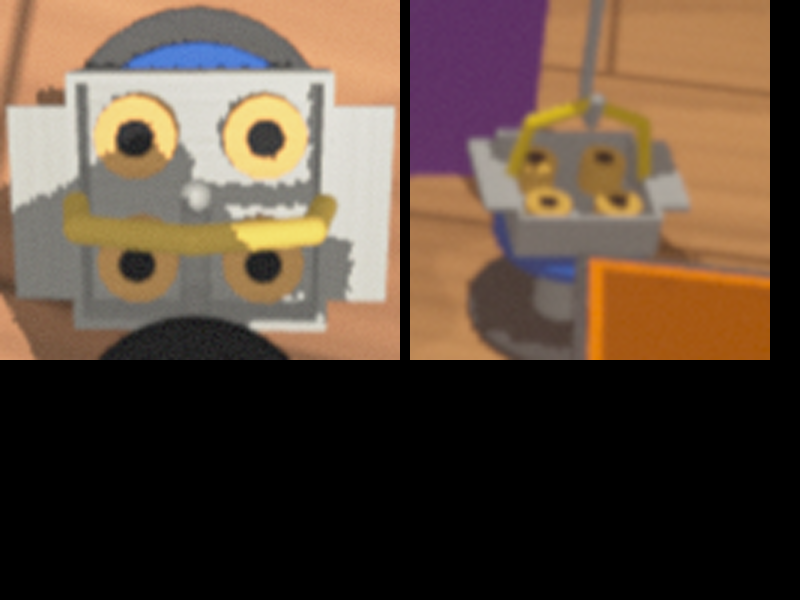

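```bash
sed -i 's/\[(62,70),(328,67),(322,324),(77,326)\]/[(66,73),(333,70),(326,328),(75,329)]/; s/\[(131,137),(261,136),(135,263),(261,263)\]/[(135,139),(265,139),(137,265),(263,265)]/' st.py; python3 st.py wrist16.npy 105
```

```text
stand [507.92904369 301.47840147] 0.5967563987831426 14
[[535.1, 348.6], [555.7, 272.6], [477.8, 251.3], [457.4, 328.7]] [506.5108876  300.29933577] [np.float64(80.2), np.float64(78.7), np.float64(80.8), np.float64(80.1)]
bush [506.65258981 300.31359401]
need X 1.7 Y 0.8 (tool x=-Y, z=X)
```

```bash
python3 -m jog '[{"x":-0.5,"y":1,"z":0.7,"ax":0,"ay":0,"az":0,"grip":0},{"x":-1,"y":2,"z":1.3,"ax":0,"ay":0,"az":0,"grip":0},{"x":-1,"y":3,"z":1.3,"ax":0,"ay":0,"az":0,"grip":0},{"x":-1,"y":4,"z":1.3,"ax":0,"ay":0,"az":0,"grip":0},{"x":-1,"y":5,"z":1.3,"ax":0,"ay":0,"az":0,"grip":0}]';python3 -m jog '[{"x":0,"y":0.7,"z":0,"ax":0,"ay":0,"az":0,"grip":0},{"x":0,"y":1.4,"z":0,"ax":0,"ay":0,"az":0,"grip":0},{"x":0,"y":2.1,"z":0,"ax":0,"ay":0,"az":0,"grip":0},{"x":0,"y":2.8,"z":0,"ax":0,"ay":0,"az":0,"grip":0},{"x":0,"y":3.5,"z":0,"ax":0,"ay":0,"az":0,"grip":0}]';python3 -m jog '[{"x":0,"y":0.7,"z":0,"ax":0,"ay":0,"az":0,"grip":0},{"x":0,"y":1.4,"z":0,"ax":0,"ay":0,"az":0,"grip":0},{"x":0,"y":2.1,"z":0,"ax":0,"ay":0,"az":0,"grip":0},{"x":0,"y":2.8,"z":0,"ax":0,"ay":0,"az":0,"grip":0},{"x":0,"y":3.5,"z":0,"ax":0,"ay":0,"az":0,"grip":0}]'
python3 - <<'E'
from cell import *
from h import *
s=read_state();print(s["eef_pos"],s["force"])
for n in ["wrist","scene"]:
    d=get_image(n);np.save(f"{n}17.npy",d)
    if n=="wrist":w=d["color"]
    if n=="scene":s=d["color"]
o=np.zeros((600,800,3),np.uint8)
o[:360,:400]=cv2.resize(w[140:260,255:388,::-1],(400,360),interpolation=cv2.INTER_CUBIC)
o[:360,410:770]=cv2.resize(s[230:320,400:490,::-1],(360,360),interpolation=cv2.INTER_CUBIC)
cv2.imwrite("pics/m17.png",o)
E
```

```text
clock: 16.85
eef_pos: [496.3, 300.1, 271.7]
tool_rot: [-1.571, -0.0, -1.318]
force: [-0.1, -0.3, -5.8]
width: 25.3
clock: 17.35
eef_pos: [496.2, 299.6, 268.5]
tool_rot: [-1.571, -0.001, -1.318]
force: [-1.4, -1.5, -2.6]
width: 25.6
clock: 17.85
eef_pos: [496.8, 300.9, 265.2]
tool_rot: [-1.569, 0.001, -1.318]
force: [0.2, 0.8, -1.7]
width: 25.4
[496.81604591 300.86137846 265.16320026] [ 0.19479023  0.79694431 -1.70927052]
```

View pics/m17.png

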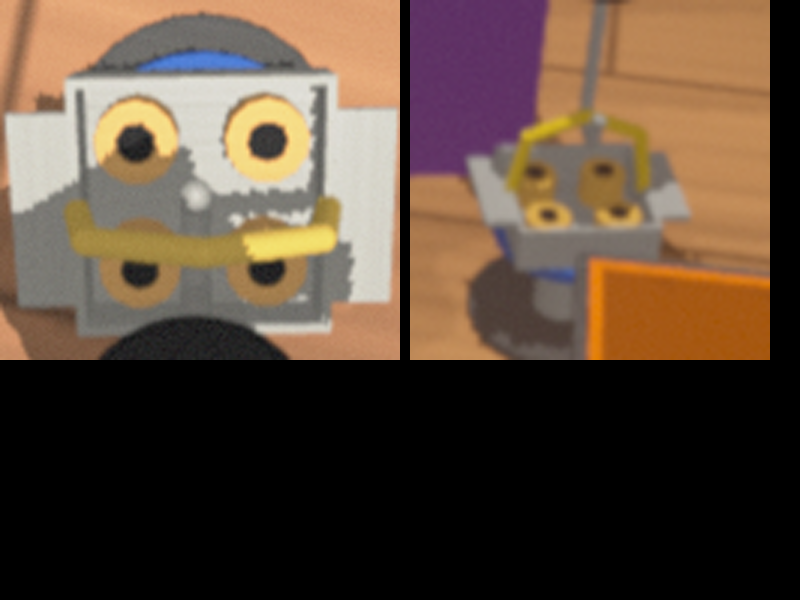

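```bash
sed -i 's/\[(66,73),(333,70),(326,328),(75,329)\]/[(65,78),(337,74),(331,332),(77,335)]/; s/\[(135,139),(265,139),(137,265),(263,265)\]/[(136,143),(268,142),(139,268),(266,268)]/' st.py; python3 st.py wrist17.npy 98
```

```text
stand [508.13219186 301.4616971 ] 0.6144967477536198 11
[[535.8, 350.4], [556.7, 274.1], [480.0, 252.6], [459.0, 329.7]] [507.88802119 301.71719093] [np.float64(79.6), np.float64(79.1), np.float64(79.7), np.float64(79.9)]
bush [508.45425551 301.91730391]
need X 0.2 Y -0.3 (tool x=-Y, z=X)
```

```bash
python3 -m jog '[{"x":0,"y":3,"z":0,"ax":0,"ay":0,"az":0,"grip":0},{"x":0,"y":9,"z":0,"ax":0,"ay":0,"az":0,"grip":0},{"x":0,"y":16,"z":0,"ax":0,"ay":0,"az":0,"grip":0},{"x":0,"y":22,"z":0,"ax":0,"ay":0,"az":0,"grip":0},{"x":0,"y":25,"z":0,"ax":0,"ay":0,"az":0,"grip":0}]';python3 -m jog '[{"x":0,"y":0,"z":0,"ax":0,"ay":0,"az":0,"grip":0},{"x":0,"y":0,"z":0,"ax":0,"ay":0,"az":0,"grip":0}]'
python3 - <<'E'
from cell import *
from h import *
goal(read_state(),[496.8,300.9,240],-75.6)
for n in ["wrist","scene"]:
    d=get_image(n)
    if n=="wrist":w=d["color"]
    if n=="scene":s=d["color"]
o=np.zeros((600,800,3),np.uint8)
o[:360,:400]=cv2.resize(w[140:260,255:388,::-1],(400,360),interpolation=cv2.INTER_CUBIC)
o[:360,410:770]=cv2.resize(s[230:320,400:490,::-1],(360,360),interpolation=cv2.INTER_CUBIC)
cv2.imwrite("pics/m18.png",o)
E
```

```text
clock: 18.45
eef_pos: [495.9, 299.9, 238.7]
tool_rot: [-1.572, -0.0, -1.318]
force: [-0.5, 0.1, -1.2]
width: 25.5
clock: 18.65
eef_pos: [496.4, 300.2, 239.8]
tool_rot: [-1.571, 0.0, -1.318]
force: [-0.2, -0.1, -1.6]
width: 25.0
clk 18.65 at [496.4 300.2 239.8] yaw -75.52 F [-0.2 -0.1 -1.6] w 25.0
  shift [-0.5 -0.2  0.5] rot [-0.     0.001 -0.   ]
```

View pics/m18.png

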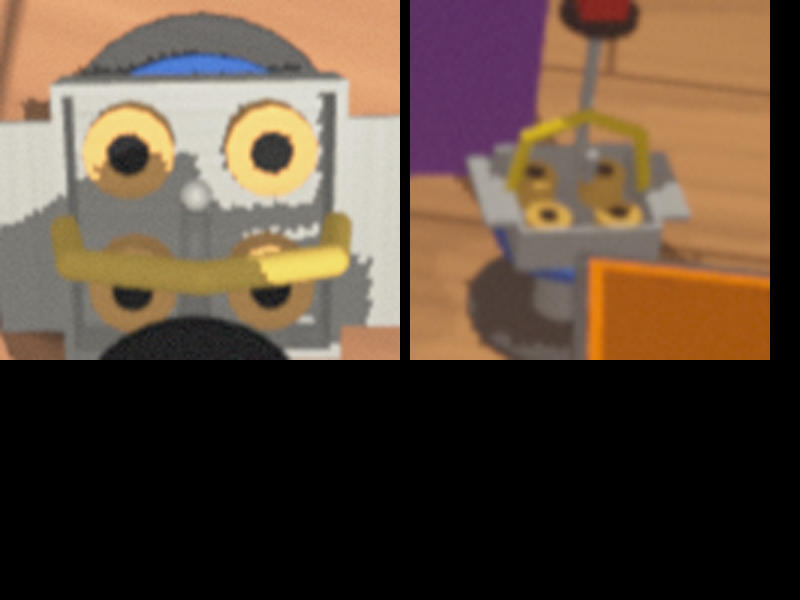

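```bash
python3 -m jog '[{"x":0,"y":0,"z":-4,"ax":0,"ay":0,"az":0,"grip":0},{"x":0,"y":0,"z":-12,"ax":0,"ay":0,"az":0,"grip":0},{"x":0,"y":0,"z":-21,"ax":0,"ay":0,"az":0,"grip":0},{"x":0,"y":0,"z":-30,"ax":0,"ay":0,"az":0,"grip":0},{"x":0,"y":0,"z":-40,"ax":0,"ay":0,"az":0,"grip":0}]';python3 -m jog '[{"x":0,"y":0,"z":-10,"ax":0,"ay":0,"az":0,"grip":0},{"x":0,"y":0,"z":-18,"ax":0,"ay":0,"az":0,"grip":0},{"x":0,"y":0,"z":-22,"ax":0,"ay":0,"az":0,"grip":0},{"x":0,"y":0,"z":-22,"ax":0,"ay":0,"az":0,"grip":0}]'
python3 - <<'E'
from cell import *
from h import *
goal(read_state(),[440,290,360],-75.6)
for n in ["wrist","scene"]:
    d=get_image(n)
    if n=="wrist":w=d["color"]
    if n=="scene":s=d["color"]
cv2.imwrite("pics/w19.png",w[:,:,::-1])
cv2.imwrite("pics/s19.png",cv2.resize(s[200:320,380:500,::-1],(480,480),interpolation=cv2.INTER_CUBIC))
E
```

```text
clock: 19.25
eef_pos: [456.6, 289.9, 239.9]
tool_rot: [-1.571, -0.0, -1.318]
force: [-0.6, -0.1, -2.2]
width: 25.9
clock: 19.65
eef_pos: [435.8, 284.6, 240.0]
tool_rot: [-1.571, -0.0, -1.318]
force: [-0.1, 0.7, -1.5]
width: 25.1
clk 19.65 at [435.8 284.6 240. ] yaw -75.49 F [-0.1  0.7 -1.5] w 25.1
  shift [  -4.2 -120.     5.4] rot [-0.     0.002  0.   ]
```

View pics/w19.png

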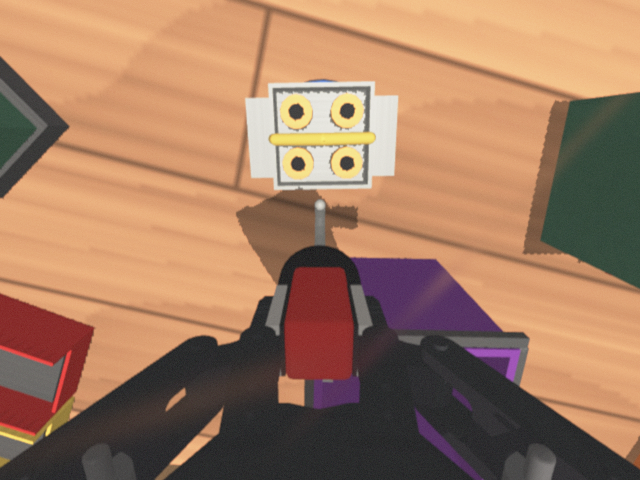

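View pics/s19.png

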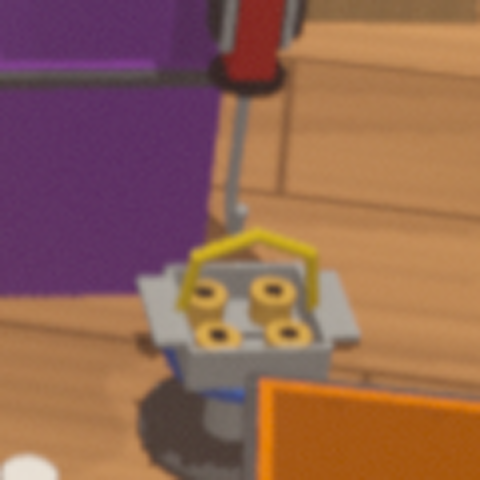

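```bash
python3 -m jog '[{"x":0,"y":-20,"z":0,"ax":0,"ay":0,"az":0,"grip":0},{"x":0,"y":-50,"z":0,"ax":0,"ay":0,"az":0,"grip":0},{"x":0,"y":-85,"z":0,"ax":0,"ay":0,"az":0,"grip":0},{"x":0,"y":-115,"z":0,"ax":0,"ay":0,"az":0,"grip":0},{"x":0,"y":-125,"z":0,"ax":0,"ay":0,"az":0,"grip":0}]'
python3 - <<'E'
from cell import *
from h import *
for n in ["wrist","top"]:
    d=get_image(n);np.save(n+"20.npy",d)
    if n=="wrist":w=d["color"];dw=d
    else:t=d["color"]
hsv=cv2.cvtColor(w,cv2.COLOR_RGB2HSV)
cv2.imwrite("pics/w20.png",cv2.resize(w[90:240,240:400,::-1],None,fx=4,fy=4,interpolation=cv2.INTER_CUBIC))
cv2.imwrite("pics/t20.png",cv2.resize(t[210:290,150:260,::-1],None,fx=6,fy=6,interpolation=cv2.INTER_CUBIC))
goal(read_state(),[421.8,-279.9,362],-95.4)
E
```

```text
clock: 20.25
eef_pos: [437.9, 285.7, 367.9]
tool_rot: [-1.565, 0.002, -1.318]
force: [-0.1, 0.5, -2.4]
width: 25.5
clk 20.35 at [437.1 285.1 365.8] yaw -75.54 F [ 0.1  0.  -2.6] w 25.3
  shift [ 543.3    2.8 -156. ] rot [-0.003  0.347 -0.001]
```

View pics/w20.png

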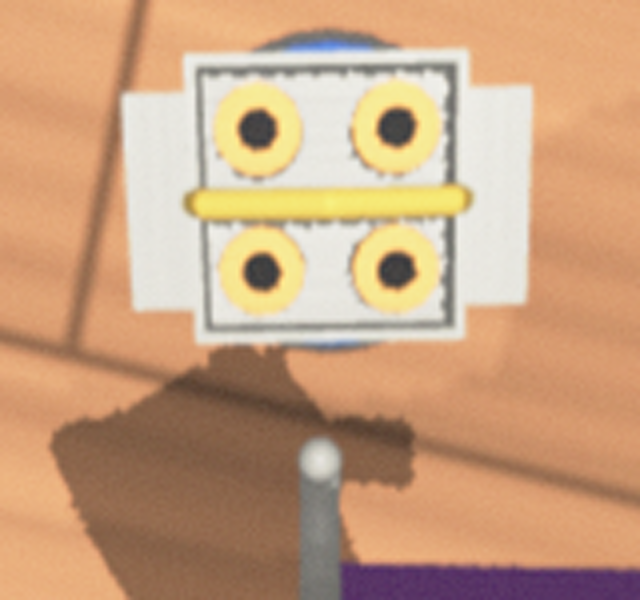

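View pics/t20.png

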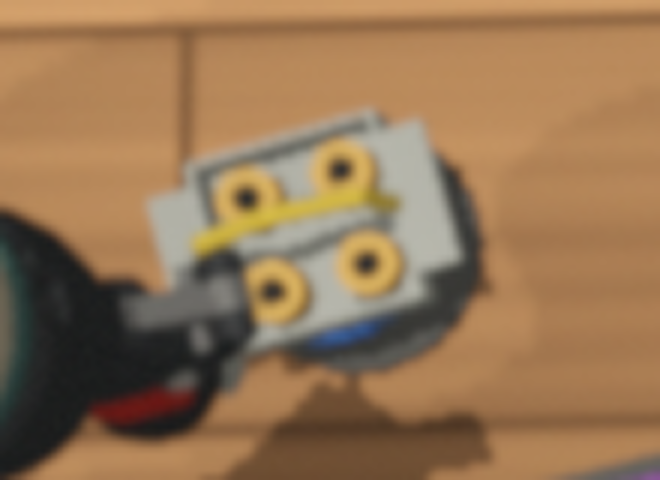

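```bash
python3 - <<'E'
from h import *
d=np.load("wrist20.npy",allow_pickle=True).item()
P=lambda x,y:(240+(x+.5)/4-.5,90+(y+.5)/4-.5)
W=lambda x,y,z:ray(d,*P(x,y),z)[:2]
a,b=W(328,37,70),W(334,350,70);print("stand",a,b,(a+b)/2,np.linalg.norm(a-b))
k=[W(*p,98) for p in [(185,55),(468,50),(465,338),(196,346)]];print("tray",np.mean(k,0),[round(np.linalg.norm(k[i]-k[i-1]),1) for i in range(4)])
E
```

```text
stand [552.32818191 313.19793625] [463.49254583 288.00583919] [507.91036387 300.60188772] 92.33857261125075
tray [507.16832618 301.45187236] [np.float64(80.5), np.float64(79.0), np.float64(79.4), np.float64(79.9)]
```

```bash
python3 -m jog '[{"x":20,"y":0,"z":-6,"ax":0,"ay":0,"az":0,"grip":0},{"x":55,"y":0,"z":-16,"ax":0,"ay":0,"az":0,"grip":0},{"x":95,"y":0,"z":-27,"ax":0,"ay":0,"az":0,"grip":0},{"x":137,"y":0,"z":-39,"ax":0,"ay":0,"az":0,"grip":0},{"x":180,"y":0,"z":-52,"ax":0,"ay":0,"az":0,"grip":0}]';python3 -m jog '[{"x":43,"y":0,"z":-12,"ax":0,"ay":0,"az":0,"grip":0},{"x":86,"y":0,"z":-25,"ax":0,"ay":0,"az":0,"grip":0},{"x":129,"y":0,"z":-37,"ax":0,"ay":0,"az":0,"grip":0},{"x":172,"y":0,"z":-50,"ax":0,"ay":0,"az":0,"grip":0},{"x":215,"y":0,"z":-62,"ax":0,"ay":0,"az":0,"grip":0}]'
python3 - <<'E'
from cell import *
from h import *
goal(read_state(),[421.8,-279.9,362],-95.4)
E
```

```text
clock: 20.85
eef_pos: [429.9, 95.6, 362.8]
tool_rot: [-1.574, -0.0, -1.317]
force: [1.5, 0.1, -1.6]
width: 25.2
clock: 21.35
eef_pos: [423.4, -128.0, 363.0]
tool_rot: [-1.574, 0.001, -1.318]
force: [1.1, -0.4, -1.7]
width: 25.3
clk 21.35 at [ 423.4 -128.   363. ] yaw -75.53 F [ 1.1 -0.4 -1.7] w 25.3
  shift [146.7   1.  -39.5] rot [ 0.003  0.347 -0.001]
```

```bash
python3 -m jog '[{"x":40,"y":1,"z":-11,"ax":0,"ay":0.08,"az":0,"grip":0},{"x":80,"y":1,"z":-22,"ax":0,"ay":0.18,"az":0,"grip":0},{"x":115,"y":1,"z":-31,"ax":0,"ay":0.27,"az":0,"grip":0},{"x":138,"y":1,"z":-37,"ax":0,"ay":0.347,"az":0,"grip":0},{"x":146,"y":1,"z":-39,"ax":0,"ay":0.347,"az":0,"grip":0}]';python3 -m jog '[{"x":0,"y":20,"z":0,"ax":0,"ay":0,"az":0,"grip":0},{"x":0,"y":40,"z":0,"ax":0,"ay":0,"az":0,"grip":0},{"x":0,"y":70,"z":0,"ax":0,"ay":0,"az":0,"grip":0},{"x":0,"y":80,"z":0,"ax":0,"ay":0,"az":0,"grip":0},{"x":0,"y":80,"z":0,"ax":0,"ay":0,"az":0,"grip":0}]'
python3 - <<'E'
from cell import *
from h import *
goal(read_state(),[421.8,-279.9,176],-95.4)
d=get_image("wrist");np.save("w21.npy",d);cv2.imwrite("pics/w21.png",d["color"][:,:,::-1])
E
```

```text
clock: 21.85
eef_pos: [422.5, -279.5, 362.3]
tool_rot: [-1.574, -0.0, -1.67]
force: [-0.6, 0.2, -1.9]
width: 25.4
clock: 22.35
eef_pos: [422.9, -275.6, 282.3]
tool_rot: [-1.574, 0.002, -1.663]
force: [-0.4, -0.5, -0.1]
width: 25.6
clk 22.35 at [ 422.9 -275.6  282.3] yaw -95.27 F [-0.4 -0.5 -0.1] w 25.6
  shift [  4.6 106.3  -0.3] rot [ 0.004  0.002 -0.002]
```

View pics/w21.png

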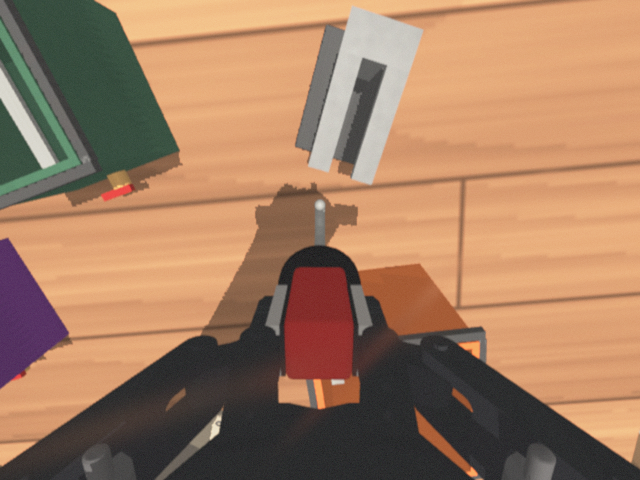

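```bash
python3 - <<'E'
from h import *
d=np.load("w21.npy",allow_pickle=True).item()
cv2.imwrite("pics/w22.png",cv2.resize(d["color"][0:200,280:440,::-1],None,fx=3,fy=3,interpolation=cv2.INTER_CUBIC))
E
```

```text
(no output)
```

View pics/w22.png

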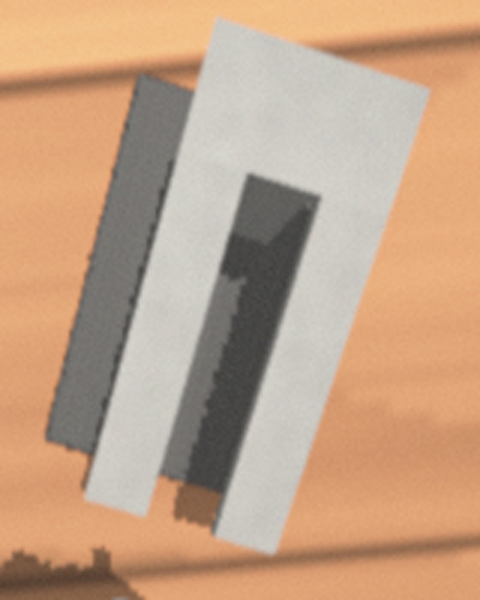

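```bash
python3 - <<'E'
from h import *
from cell import *
d=np.load("w21.npy",allow_pickle=True).item()
P=lambda x,y:(280+(x+.5)/3-.5,(y+.5)/3-.5)
W=lambda x,y:ray(d,*P(x,y),130)[:2]
o=(W(85,498)+W(148,517)+W(217,535)+W(276,554))/4
c=(W(247,174)+W(321,197))/2; f=(W(217,19)+W(430,90))/2
for q in (c,f):
    a=q-o;u=a/np.linalg.norm(a);print("len",np.linalg.norm(a),"yaw",np.degrees(np.arctan2(a[1],a[0])),"seat",o+40*u)
print([np.linalg.norm(W(148,517)-W(217,535)),np.linalg.norm(W(247,174)-W(321,197))])
s=read_state();p=s["eef_pos"][:2];S=o+40*u;n=np.array([-u[1],u[0]]);print("rod rel seat along",(p-S)@u,"lat",(p-S)@n)
t=ray(d,319.5,204.5,282.3-103.9);print("tip",t)
goal(s,[*(S-82*u),176],-95.4)
E
```

```text
len 88.70102173457504 yaw -21.04290549289361 seat [ 501.12261403 -310.5798824 ]
len 118.58159014446295 yaw -21.17263292240634 seat [ 501.08999881 -310.6643726 ]
[np.float64(19.98048319023722), np.float64(19.696158025848533)]
rod rel seat along -84.52179570144298 lat 3.9019099542170883
tip [ 450.60248034 -277.51518156  178.4       ]
clk 22.40 at [ 423.7 -276.5  283.6] yaw -95.30 F [ 0.6  0.8 -0.5] w 25.4
  shift [  4.5 107.6   1.5] rot [ 0.001  0.002 -0.001]
```

```bash
python3 -m jog '[{"x":2,"y":20,"z":0,"ax":0,"ay":0,"az":0,"grip":0},{"x":4,"y":50,"z":0,"ax":0,"ay":0,"az":0,"grip":0},{"x":4,"y":80,"z":0,"ax":0,"ay":0,"az":0,"grip":0},{"x":4,"y":100,"z":0,"ax":0,"ay":0,"az":0,"grip":0},{"x":4,"y":107,"z":0,"ax":0,"ay":0,"az":0,"grip":0}]';python3 -m jog '[{"x":0,"y":0,"z":0,"ax":0,"ay":0,"az":0,"grip":0},{"x":0,"y":0,"z":0,"ax":0,"ay":0,"az":0,"grip":0}]'
python3 - <<'E'
from cell import *
from h import *
s=read_state();u=np.array([math.cos(np.radians(-21.15)),math.sin(np.radians(-21.15))]);n=np.array([-u[1],u[0]]);S=np.array([501.1,-310.6]);e=s["eef_pos"][:2]-S
print("along",e@u,"lat",e@n)
goal(s,[*(S-40*u),176],-95.4)
goal(s,[*S,176],-95.4)
E
```

```text
clock: 22.9
eef_pos: [423.3, -281.0, 176.3]
tool_rot: [-1.571, 0.001, -1.664]
force: [-0.1, 0.6, -1.4]
width: 25.2
clock: 23.1
eef_pos: [424.2, -282.0, 178.2]
tool_rot: [-1.568, -0.001, -1.665]
force: [0.4, 0.4, -2.5]
width: 25.6
along -82.01578580357969 lat -1.0437012006372404
clk 23.10 at [ 424.2 -282.   178.2] yaw -95.38 F [ 0.4  0.4 -2.5] w 25.6
  shift [10.4  2.3 40.7] rot [-0.003  0.     0.001]
clk 23.10 at [ 424.2 -282.   178.2] yaw -95.38 F [ 0.4  0.4 -2.5] w 25.6
  shift [21.3  2.4 79.2] rot [-0.003  0.     0.001]
```

```bash
python3 -m jog '[{"x":2,"y":0,"z":8,"ax":0,"ay":0,"az":0,"grip":0},{"x":5,"y":0,"z":20,"ax":0,"ay":0,"az":0,"grip":0},{"x":8.5,"y":0,"z":33,"ax":0,"ay":0,"az":0,"grip":0},{"x":10.4,"y":0,"z":40.7,"ax":0,"ay":0,"az":0,"grip":0},{"x":10.4,"y":0,"z":40.7,"ax":0,"ay":0,"az":0,"grip":0}]'
python3 - <<'E'
from cell import *
from h import *
s=read_state();u=np.array([math.cos(np.radians(-21.15)),math.sin(np.radians(-21.15))]);n=np.array([-u[1],u[0]]);S=np.array([501.1,-310.6]);e=s["eef_pos"][:2]-S
print("along",e@u,"lat",e@n)
goal(s,[*S,175],-95.4)
E
```

```text
clock: 23.6
eef_pos: [464.4, -296.1, 177.5]
tool_rot: [-1.568, -0.001, -1.664]
force: [-1.0, -0.5, -2.3]
width: 25.5
along -39.4348230187369 lat 0.3060729867244543
clk 23.60 at [ 464.4 -296.1  177.5] yaw -95.36 F [-1.  -0.5 -2.3] w 25.5
  shift [11.   2.6 37.9] rot [-0.002  0.001  0.001]
```

```bash
python3 -m jog '[{"x":2.5,"y":0,"z":9,"ax":0,"ay":0,"az":0,"grip":0},{"x":6,"y":0,"z":20,"ax":0,"ay":0,"az":0,"grip":0},{"x":9,"y":0,"z":31,"ax":0,"ay":0,"az":0,"grip":0},{"x":11,"y":0,"z":38,"ax":0,"ay":0,"az":0,"grip":0},{"x":11,"y":0,"z":38,"ax":0,"ay":0,"az":0,"grip":0}]';python3 -m jog '[{"x":0,"y":0,"z":0,"ax":0,"ay":0,"az":0,"grip":0},{"x":0,"y":0,"z":0,"ax":0,"ay":0,"az":0,"grip":0}]'
python3 - <<'E'
from cell import *
from h import *
s=read_state();u=np.array([math.cos(np.radians(-21.15)),math.sin(np.radians(-21.15))]);n=np.array([-u[1],u[0]]);S=np.array([501.1,-310.6]);e=s["eef_pos"][:2]-S
print("along",e@u,"lat",e@n)
goal(s,[*S,164],-95.4)
d=get_image("wrist");cv2.imwrite("pics/w23.png",d["color"][:,:,::-1])
E
```

```text
clock: 24.1
eef_pos: [500.3, -310.3, 176.8]
tool_rot: [-1.57, -0.0, -1.665]
force: [0.4, 1.0, -1.4]
width: 25.3
clock: 24.3
eef_pos: [498.7, -309.9, 176.7]
tool_rot: [-1.572, 0.0, -1.665]
force: [-0.3, 0.3, -1.6]
width: 25.6
along -2.4902254833333406 lat -0.19530874509698837
clk 24.30 at [ 498.7 -309.9  176.7] yaw -95.42 F [-0.3  0.3 -1.6] w 25.6
  shift [ 0.5 12.7  2.5] rot [ 0.001 -0.    -0.   ]
```

View pics/w23.png

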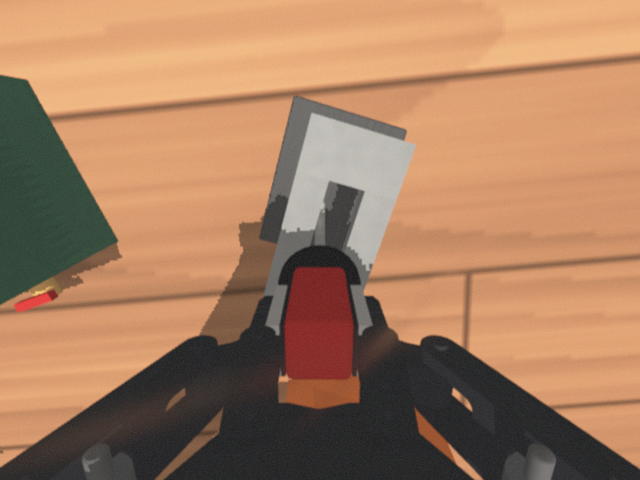

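```bash
python3 -m jog '[{"x":0.5,"y":2,"z":2.5,"ax":0,"ay":0,"az":0,"grip":0},{"x":0.5,"y":5,"z":2.5,"ax":0,"ay":0,"az":0,"grip":0},{"x":0.5,"y":8,"z":2.5,"ax":0,"ay":0,"az":0,"grip":0},{"x":0.5,"y":10,"z":2.5,"ax":0,"ay":0,"az":0,"grip":0},{"x":0.5,"y":11.5,"z":2.5,"ax":0,"ay":0,"az":0,"grip":0}]';python3 -m jog '[{"x":0,"y":0.7,"z":0,"ax":0,"ay":0,"az":0,"grip":0},{"x":0,"y":1,"z":0,"ax":0,"ay":0,"az":0,"grip":0},{"x":0,"y":1,"z":0,"ax":0,"ay":0,"az":0,"grip":0}]'
python3 - <<'E'
from cell import *
from h import *
s=read_state();u=np.array([math.cos(np.radians(-21.15)),math.sin(np.radians(-21.15))]);n=np.array([-u[1],u[0]]);S=np.array([501.1,-310.6]);e=s["eef_pos"][:2]-S
print("along",e@u,"lat",e@n)
goal(s,[*S,164],-95.4)
d=get_image("scene");cv2.imwrite("pics/s24.png",cv2.resize(d["color"][180:300,140:260,::-1],(600,600),interpolation=cv2.INTER_CUBIC))
E
```

```text
clock: 24.85
eef_pos: [501.7, -310.7, 164.9]
tool_rot: [-1.571, 0.0, -1.665]
force: [-0.7, 1.3, -1.3]
width: 25.6
clock: 25.15
eef_pos: [501.9, -310.8, 164.4]
tool_rot: [-1.571, -0.0, -1.665]
force: [-0.4, 0.6, -2.3]
width: 25.3
along 0.8818500921034468 lat 0.07563753933727711
clk 25.15 at [ 501.9 -310.8  164.4] yaw -95.40 F [-0.4  0.6 -2.3] w 25.3
  shift [-0.2  0.4 -0.9] rot [-0.  0.  0.]
```

View pics/s24.png

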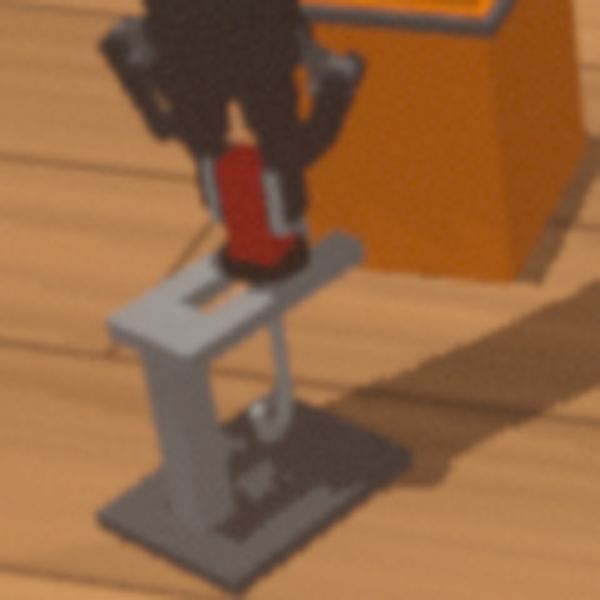

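```bash
python3 -m jog '[{"x":0,"y":0.4,"z":-0.7,"ax":0,"ay":0,"az":0,"grip":0},{"x":0,"y":0.8,"z":-0.7,"ax":0,"ay":0,"az":0,"grip":0},{"x":0,"y":0.8,"z":-0.7,"ax":0,"ay":0,"az":0,"grip":0},{"x":0,"y":0.8,"z":-0.7,"ax":0,"ay":0,"az":0,"grip":0}]'
```

```text
clock: 25.6
eef_pos: [501.3, -310.8, 164.0]
tool_rot: [-1.57, -0.0, -1.665]
force: [-0.1, 0.7, 3.9]
width: 25.4
```

```bash
python3 -m jog '[{"x":0,"y":-0.3,"z":0,"ax":0,"ay":0,"az":0,"grip":40},{"x":0,"y":-0.3,"z":0,"ax":0,"ay":0,"az":0,"grip":60},{"x":0,"y":-0.3,"z":0,"ax":0,"ay":0,"az":0,"grip":85},{"x":0,"y":-0.3,"z":0,"ax":0,"ay":0,"az":0,"grip":85},{"x":0,"y":-0.3,"z":0,"ax":0,"ay":0,"az":0,"grip":85}]';python3 -m jog '[{"x":0,"y":-10,"z":0,"ax":0,"ay":0,"az":0,"grip":85},{"x":0,"y":-35,"z":0,"ax":0,"ay":0,"az":0,"grip":85},{"x":0,"y":-75,"z":0,"ax":0,"ay":0,"az":0,"grip":85},{"x":0,"y":-120,"z":0,"ax":0,"ay":0,"az":0,"grip":85},{"x":0,"y":-150,"z":0,"ax":0,"ay":0,"az":0,"grip":85}]';python3 -m jog '[{"x":0,"y":0,"z":0,"ax":0,"ay":0,"az":0,"grip":85},{"x":0,"y":0,"z":0,"ax":0,"ay":0,"az":0,"grip":85}]'
python3 - <<'E'
from cell import *
from h import *
for n in ["wrist","scene","top"]:
    d=get_image(n);cv2.imwrite(f"pics/{n}25.png",d["color"][:,:,::-1])
    if n=="scene": cv2.imwrite("pics/s25.png",cv2.resize(d["color"][180:300,140:260,::-1],(600,600),interpolation=cv2.INTER_CUBIC))
    if n=="top": cv2.imwrite("pics/t25.png",cv2.resize(d["color"][205:295,150:260,::-1],None,fx=6,fy=6,interpolation=cv2.INTER_CUBIC))
E
```

```text
clock: 26.1
eef_pos: [501.2, -310.7, 163.7]
tool_rot: [-1.571, 0.0, -1.665]
force: [0.2, -0.8, -0.5]
width: 84.7
clock: 26.6
eef_pos: [501.9, -311.4, 317.8]
tool_rot: [-1.567, -0.002, -1.665]
force: [-0.0, -0.8, 0.1]
width: 85.2
clock: 26.8
eef_pos: [501.2, -310.8, 314.8]
tool_rot: [-1.569, -0.001, -1.665]
force: [0.6, -0.4, -0.3]
width: 85.0
```

View pics/s25.png

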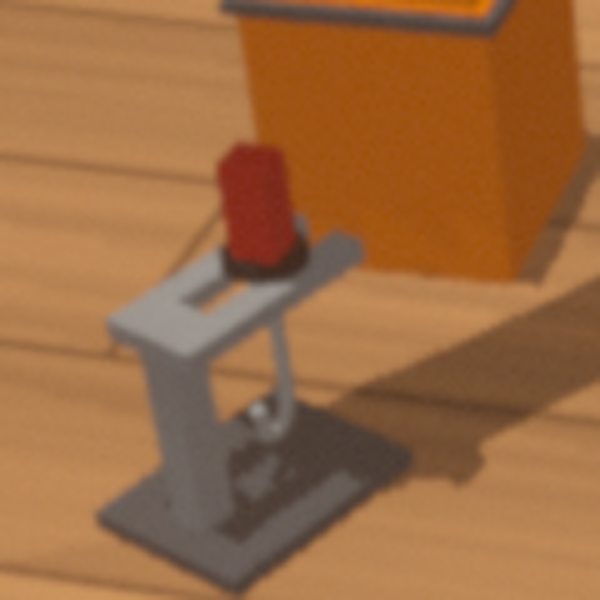

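View pics/top25.png

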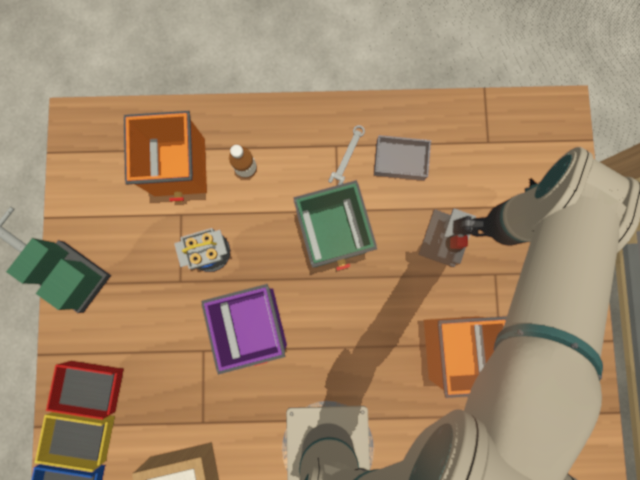

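View pics/t25.png

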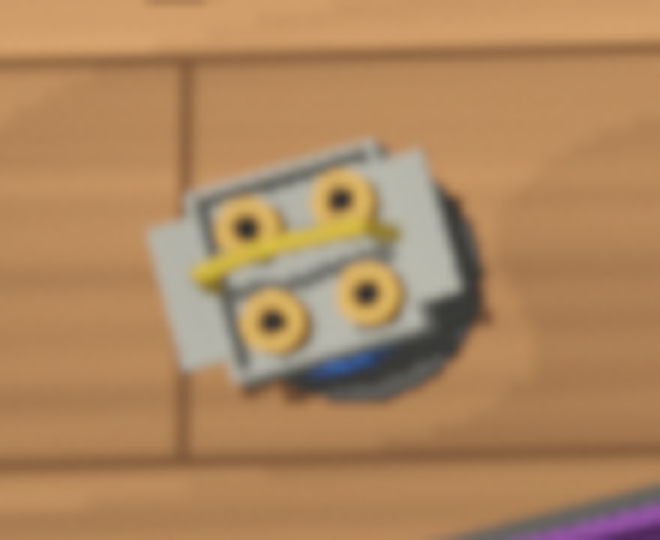

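View pics/scene25.png

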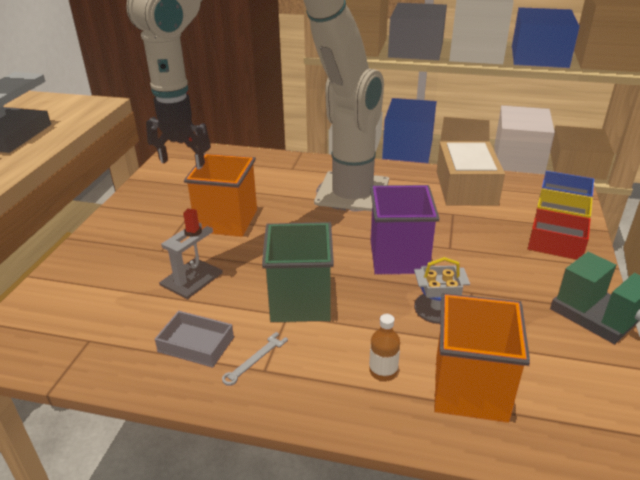

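```bash
python3 - <<'E'
from cell import *
from h import *
d=get_image("top")
P=lambda x,y:(150+(x+.5)/6-.5,205+(y+.5)/6-.5)
print("bush",np.mean([ray(d,*P(*p),95)[:2] for p in [(247,229),(340,200),(272,321),(367,293)]],0))
print("bail mid",ray(d,*P(298,254),140)[:2])
hsv=cv2.cvtColor(d["color"],cv2.COLOR_RGB2HSV)
print("tray corners",[ray(d,*P(*p),98)[:2].round(1).tolist() for p in [(185,195),(372,140),(432,325),(240,383)]],np.mean([ray(d,*P(*p),98)[:2] for p in [(185,195),(372,140),(432,325),(240,383)]],0))
E
```

```text
bush [507.32675388 299.60172123]
bail mid [505.24055806 291.23267464]
tray corners [[535.1, 348.6], [556.0, 272.3], [479.5, 247.7], [457.8, 325.4]] [507.12716215 298.51685514]
```

```bash
python3 - <<'E'
from cell import *
print(finish_job()); print(read_state()["clock"])
E
```

```text
the job is handed in; nothing more can be done
None
the job is handed in; nothing more can be done
```

I took the hook rod from its fork and used it to lift the basket out of the green tank by its bail. I set the basket on the blue stand, unhooked the rod, and hung it back upright in the fork. The job was handed in at about 27 s of the 72 s allowed, with the gripper open and clear of everything.

- **Centring:** The last wrist-camera check put the basket within about 1 mm of the plate's centre, and the top camera puts it within about 1.5 mm. The two cameras disagreed on the stand's absolute y position by about 3 mm, so I placed the basket by its position relative to the stand in the wrist view.
- **Rod:** The scene view after release shows it standing upright with its collar on the fork.
- **Basket handling:** It looked level in the last pictures. The gripper never came near it.
- **Forces:** No force reading I took went above about 8 N.
- **Other objects:** The bottle, wrench and tray look unmoved in the last pictures; I compared them by eye, not by measurement.

No check failed.

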